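# Start a new crop in the worktop herb planter

### The job

Start a new crop in the herb planter: while its lamp is still swung aside, push every seed pod standing ready on the worktop down into a free recess of the deck until its cap is flush. Then lower the lamp by one hole for germination: squeeze the orange button in the lamp head, slide the telescoping sleeve down to the next hole and let the catch snap in; and swing the lamp round to its stop over the pods. Leave the other things on the worktop as they are.

Things in the scene. Friction and masses are not known exactly. Their poses are not given: they have to be found in the camera images.
- planter: white herb planter, 240 mm long (its x), 164 mm wide (its y), deck (top face) 85 mm above the worktop; fixed. Origin at the centre of its underside. It stands with its +x end, which carries the lamp post (on the centreline, 88 mm from the origin), towards the sink, its -x end to the robot's right and its -y side to the window. The four pod recesses are in the deck between post and -x end.
- recess1 (a point): centre of a pod recess, at deck level (-66, +35 mm from the planter's origin along its x, y). All four are alike and stepped: 51 mm in diameter for the top 8 mm, which takes the pod's cap, then 43 mm down to 28 mm below deck level, open beneath. With its cap flush a pod's origin is 48 mm below this point.
- recess2 (a point): centre of a pod recess, at deck level (-66, -35 mm from the planter's origin along its x, y). In each recess a sprung steel ball sticks 5 mm out of the 43 mm wall (on the planter's +y or -y side), 22 mm below deck level: a pod let go in the recess rests on it, about 26 mm proud, and a push of 4 to 6 N on its cap takes it past the ball and down until flush; friction then holds it.
- recess3 (a point): centre of a pod recess, at deck level (+4, +35 mm from the planter's origin along its x, y); as recess1 and recess2
- recess4 (a point): centre of a pod recess, at deck level (+4, -35 mm from the planter's origin along its x, y); as recess1 and recess2
- pod1: loose seed pod, upright on the worktop: dark round cup 40 mm in diameter (foot bevelled to 36 mm over the lowest 4 mm), 40 mm tall, with a white cap 48 mm in diameter, 8 mm thick, on top (green disc in its middle); 48 mm tall in all, 60 g, bottom-heavy. Origin at the centre of its underside, z up its axis. May be absent (None).
- pod2: loose seed pod, upright on the worktop: dark round cup 40 mm in diameter (foot bevelled to 36 mm over the lowest 4 mm), 40 mm tall, with a white cap 48 mm in diameter, 8 mm thick, on top (purple disc in its middle); 48 mm tall in all, 60 g, bottom-heavy. Origin at the centre of its underside, z up its axis. May be absent (None).
- pod3: loose seed pod, upright on the worktop: dark round cup 40 mm in diameter (foot bevelled to 36 mm over the lowest 4 mm), 40 mm tall, with a white cap 48 mm in diameter, 8 mm thick, on top (amber disc in its middle); 48 mm tall in all, 60 g, bottom-heavy. Origin at the centre of its underside, z up its axis. May be absent (None).
- pod4: loose seed pod, upright on the worktop: dark round cup 40 mm in diameter (foot bevelled to 36 mm over the lowest 4 mm), 40 mm tall, with a white cap 48 mm in diameter, 8 mm thick, on top (red disc in its middle); 48 mm tall in all, 60 g, bottom-heavy. Origin at the centre of its underside, z up its axis. May be absent (None).
- lamp_swing (a joint): turn of the lamp post in its socket, rad: 0 (stop) = lamp hood towards the planter's -x end, over the recesses; positive is counter-clockwise seen from above: at 1.57 the hood points to the planter's -y side; range to 2.7. Friction 0.08 N m. Sleeve, hood and button turn with it.
- lamp_height (a joint): how far the lamp's sleeve (with head and hood) is telescoped down over the column, m: 0 = top hole, as at the start; next hole 0.040, lowest 0.080; the catch has 2 mm of play in a hole. Catch withdrawn, 7 N of friction hold the sleeve where it is left. Button let go between holes: the catch rides on the column, snaps into the next hole it meets and stops the sleeve there.
- catch_button (a joint): press-in of the sprung orange button, m: 0 = out (catch in a hole, locked), 0.006 = fully in; above 0.0045 the catch is clear of the hole and the sleeve can slide; about 0.004 when let go between holes. 3 N to start, 6 N to press home.
- button_face (a point): middle of the outer face of the orange button (13 mm in diameter, 10 mm out of the lamp head's -y side), 20 mm below the head's top. Lamp axes: -x along the hood, -y out of the button. 42 mm straight across the head is a grey rest pad (24 mm wide, 22 mm high); squeezed between two fingers from above, one on each, they come to 36 mm with the button fully in.
- lamp_head (a point): middle of the flat top of the lamp head (40 x 30 mm in lamp x, y, 40 mm high, on the post's axis); 303 mm above the worktop at lamp_height 0. Lamp axes: -x along the hood.
- lamp_knob (a point): centre of the green finger knob on top of the hood (18 mm in diameter, stem 12 mm; its top 10 mm above this point, the hood's top 17 mm below it), 85 mm from the post's axis. The hood is a flat white panel 150 x 110 x 16 mm, from 45 to 195 mm from the post's axis; its top lies 46 mm below the head's.
- jar_mustard: bystander: glass jar with red lid, 66 mm across, 100 mm tall, beyond the sink's left rim; origin at the centre of its underside
Mind the look-alikes: they are no part of the job. Leave any blue look-alike of the pod3 alone.

How it is judged:
On the way:
1. every pod is pressed flush into a recess while the lamp is still swung aside (((horizontal distance between pod1 and recess1 below 0.006 m and z of pod1 in the frame of planter between 0.03 and 0.04 m and angle between pod1's own z axis and vertical below 0.12 rad) or (horizontal distance between pod1 and recess2 below 0.006 m and z of pod1 in the frame of planter between 0.03 and 0.04 m and angle between pod1's own z axis and vertical below 0.12 rad) or (horizontal distance between pod1 and recess3 below 0.006 m and z of pod1 in the frame of planter between 0.03 and 0.04 m and angle between pod1's own z axis and vertical below 0.12 rad) or (horizontal distance between pod1 and recess4 below 0.006 m and z of pod1 in the frame of planter between 0.03 and 0.04 m and angle between pod1's own z axis and vertical below 0.12 rad)) and ((horizontal distance between pod2 and recess1 below 0.006 m and z of pod2 in the frame of planter between 0.03 and 0.04 m and angle between pod2's own z axis and vertical below 0.12 rad) or (horizontal distance between pod2 and recess2 below 0.006 m and z of pod2 in the frame of planter between 0.03 and 0.04 m and angle between pod2's own z axis and vertical below 0.12 rad) or (horizontal distance between pod2 and recess3 below 0.006 m and z of pod2 in the frame of planter between 0.03 and 0.04 m and angle between pod2's own z axis and vertical below 0.12 rad) or (horizontal distance between pod2 and recess4 below 0.006 m and z of pod2 in the frame of planter between 0.03 and 0.04 m and angle between pod2's own z axis and vertical below 0.12 rad)) and ((horizontal distance between pod3 and recess1 below 0.006 m and z of pod3 in the frame of planter between 0.03 and 0.04 m and angle between pod3's own z axis and vertical below 0.12 rad) or (horizontal distance between pod3 and recess2 below 0.006 m and z of pod3 in the frame of planter between 0.03 and 0.04 m and angle between pod3's own z axis and vertical below 0.12 rad) or (horizontal distance between pod3 and recess3 below 0.006 m and z of pod3 in the frame of planter between 0.03 and 0.04 m and angle between pod3's own z axis and vertical below 0.12 rad) or (horizontal distance between pod3 and recess4 below 0.006 m and z of pod3 in the frame of planter between 0.03 and 0.04 m and angle between pod3's own z axis and vertical below 0.12 rad)) and ((horizontal distance between pod4 and recess1 below 0.006 m and z of pod4 in the frame of planter between 0.03 and 0.04 m and angle between pod4's own z axis and vertical below 0.12 rad) or (horizontal distance between pod4 and recess2 below 0.006 m and z of pod4 in the frame of planter between 0.03 and 0.04 m and angle between pod4's own z axis and vertical below 0.12 rad) or (horizontal distance between pod4 and recess3 below 0.006 m and z of pod4 in the frame of planter between 0.03 and 0.04 m and angle between pod4's own z axis and vertical below 0.12 rad) or (horizontal distance between pod4 and recess4 below 0.006 m and z of pod4 in the frame of planter between 0.03 and 0.04 m and angle between pod4's own z axis and vertical below 0.12 rad)) and value of joint lamp_swing above 1.2 rad), for 0.3 s.
At the end, for the whole second after the job is handed in: Every pod present stands upright in a recess (within 6 mm of its centre), cap at most 3 mm proud of the deck; sleeve at the next hole (36 to 44 mm down), catch snapped in (button out to within 2 mm); hood over the recesses (within 0.12 rad of its stop), at rest (((horizontal distance between pod1 and recess1 below 0.006 m and z of pod1 in the frame of planter between 0.03 and 0.04 m and angle between pod1's own z axis and vertical below 0.12 rad) or (horizontal distance between pod1 and recess2 below 0.006 m and z of pod1 in the frame of planter between 0.03 and 0.04 m and angle between pod1's own z axis and vertical below 0.12 rad) or (horizontal distance between pod1 and recess3 below 0.006 m and z of pod1 in the frame of planter between 0.03 and 0.04 m and angle between pod1's own z axis and vertical below 0.12 rad) or (horizontal distance between pod1 and recess4 below 0.006 m and z of pod1 in the frame of planter between 0.03 and 0.04 m and angle between pod1's own z axis and vertical below 0.12 rad)) and ((horizontal distance between pod2 and recess1 below 0.006 m and z of pod2 in the frame of planter between 0.03 and 0.04 m and angle between pod2's own z axis and vertical below 0.12 rad) or (horizontal distance between pod2 and recess2 below 0.006 m and z of pod2 in the frame of planter between 0.03 and 0.04 m and angle between pod2's own z axis and vertical below 0.12 rad) or (horizontal distance between pod2 and recess3 below 0.006 m and z of pod2 in the frame of planter between 0.03 and 0.04 m and angle between pod2's own z axis and vertical below 0.12 rad) or (horizontal distance between pod2 and recess4 below 0.006 m and z of pod2 in the frame of planter between 0.03 and 0.04 m and angle between pod2's own z axis and vertical below 0.12 rad)) and ((horizontal distance between pod3 and recess1 below 0.006 m and z of pod3 in the frame of planter between 0.03 and 0.04 m and angle between pod3's own z axis and vertical below 0.12 rad) or (horizontal distance between pod3 and recess2 below 0.006 m and z of pod3 in the frame of planter between 0.03 and 0.04 m and angle between pod3's own z axis and vertical below 0.12 rad) or (horizontal distance between pod3 and recess3 below 0.006 m and z of pod3 in the frame of planter between 0.03 and 0.04 m and angle between pod3's own z axis and vertical below 0.12 rad) or (horizontal distance between pod3 and recess4 below 0.006 m and z of pod3 in the frame of planter between 0.03 and 0.04 m and angle between pod3's own z axis and vertical below 0.12 rad)) and ((horizontal distance between pod4 and recess1 below 0.006 m and z of pod4 in the frame of planter between 0.03 and 0.04 m and angle between pod4's own z axis and vertical below 0.12 rad) or (horizontal distance between pod4 and recess2 below 0.006 m and z of pod4 in the frame of planter between 0.03 and 0.04 m and angle between pod4's own z axis and vertical below 0.12 rad) or (horizontal distance between pod4 and recess3 below 0.006 m and z of pod4 in the frame of planter between 0.03 and 0.04 m and angle between pod4's own z axis and vertical below 0.12 rad) or (horizontal distance between pod4 and recess4 below 0.006 m and z of pod4 in the frame of planter between 0.03 and 0.04 m and angle between pod4's own z axis and vertical below 0.12 rad)) and value of joint lamp_height between 0.036 and 0.044 m and value of joint catch_button below 0.002 m and value of joint lamp_swing below 0.12 rad and velocity of joint lamp_swing below 0.1 rad/s); the robot touches nothing.
It fails at once if the jar is knocked over or pushed more than 4 cm (distance of jar_mustard from where it was at the start of the episode above 0.04 m or angle between jar_mustard's own z axis and vertical above 0.5 rad).
Of pod1, pod2, pod3, pod4 only 3 to 4 are there at a start; the rules pass over those that are not, and their reading is None.
At some moment in a run one of pod1, pod2, pod3 may be knocked a few centimetres aside while the robot is not near it.
It also fails if it takes over 210 s, if anything falls off the work surface, if the arm or the gripper's body presses on something with over 40 N, if the wrist force passes 120 N, or if a joint passes its speed limit or range.

### The arm

A 6-joint arm with a two-finger parallel gripper is mounted at the origin on a cart in front of the work surface, level with it; the furniture and walls round the work are solid. World frame = base frame: x ahead of the robot, y to its left, z up, the work surface at z = 0. Lengths are in m, angles in rad, forces in N, time in s.
With the tool pointing down it reaches from about 0.25 to 0.725 m from the base axis. Payload 4 kg.
Tool frame: the origin (TCP) lies midway between the tips of the shut fingers; the grasp point (between the pads) lies grip_point_offset behind it (grip_point_offset is the distance from the TCP to the grasp point, in m); z points along the fingers, y is the line along which they close (so a half turn about z gives the same grasp; the last joint's range is limited). The gripper opens to 85 mm and grips with 20 to 120 N. Pads are 22 mm wide; open, the fingers measure 114 mm over their backs; the gripper's body (76 mm by 85 mm) begins 54 mm behind the grasp point. The pads swing forward as they close: fully open they stand 13 mm farther back than shut.
Start: joints at [1.326, 0.241, 0.005, 1.335, 0, 1.571], TCP at [0.121, 0.485, 0.231] pointing down, gripper open.
Joint ranges: [-2.72, 2.72], [-1.05, 1.87], [-1.09, 1.28], [-1.99, 2.15], [-1.42, 1.44], [-3.14, 3.14]. Speed limits (rad/s): [2.79, 2.79, 3.14, 3.14, 3.14, 3.14].

### API

Orientations are given as a unit quaternion [x, y, z, w].
In Python, from workcell import * gives the robot as it stands. The module is installed in compiled form; this text tells all that it offers.
- The arm moves only by the tool arm_command, never from a script. Its arguments are lists of equal length, an entry for each row: "slide": the shift along the tool's x, y, z in cm, a list of three; "spin": the turn about the tool's z in degrees. A call has exactly 5 rows; each row is the pose to reach, as a shift and turn from the pose commanded when the call began, along the tool's axes at that moment; what a row does not reach only later rows make up. A row lasts 1/8 s, in which the tool goes at most 62.5 mm and 10.7 degrees, less where a joint would pass 70% of its speed; a pose out of reach is approached as far as the arm can. A call with a gripper value outside its range is refused whole. "jaw" is the finger opening in cm, from 0 to 8.54, set as the call begins (left out, the last holds). The fingers move at their own pace and stop on an object; the grip force is fixed at half the most. Time passes only in rows, so rows that repeat a pose let the fingers close, or fill a call up. It gives the time, the measured TCP pose, the force, the opening and the grip force at its end, in the units of the state.
- get_obs(): the state, without advancing time (a new reading comes with each control period).
- camera(name): name is "side" or "top" or "wrist"; returns a dict with "pixels" (400x640x3 uint8, red, green, blue), "range_z" (400x640 float32, m along the optical axis (not along the pixel's ray), 0 where there is no reading), "intrinsics" (3x3 intrinsics, pixels), "k1" (the pictures are not rectified: a ray, as slopes to the right and down, at radius r is drawn at 1 + k1 r^2 times it, then the intrinsics apply), "rvec" (rotation vector, rad) and "tvec" (3), from world to camera coordinates, as OpenCV has them. Camera axes: x right, y down, z forward; pixel columns grow to the right and rows downward; lengths in m; the calibration is good to about 2 mm. A picture is of the moment at which its call begins.
- job_done(): hands the job in; it is judged then, once.
Trained networks look in a picture, given as the dict that the camera call returned (one of the last four; its "shot" number tells which), for a name from the list of things; names that differ only in an ending like _2 or _b are one class to them, and where a whole thing is asked for, a point or a joint stands for the part that bears it (a point fixed in the world has none). Each returns a list of dicts, best first, with "confidence" (0 to 1); they miss things now and then, are a little off and sometimes report something else, mostly with a low value. They report only what shows in the picture. A call takes as long as a camera call. They do not tell look-alikes from the thing itself.
- recognise(picture, thing): "centre" ([column, row] in pixels, amid what is visible of it).
- landmark_of(picture, thing): "centre" ([column, row] in pixels: a listed point, or the origin of a listed thing).
The state is a dict: "clock": time; "joint_pos": joint angles; "joint_vel": joint speeds; "tau": joint torques, N m; "eef_pos": TCP position; "tool_rot": TCP orientation; "ft_force": force on the tool from outside, world axes, zero at the start; "ft_torque": the same for the moment, N m; "grip_width": finger opening in m; "grasp_force": force on a finger pad.
Only numpy, scipy, OpenCV 4.12 (cv2) and the standard library are available. Lean on these libraries where they do the work, as an engineer would, in place of code of your own. Each camera call takes 0.05 s, during which the arm holds its last target. There are 200 camera calls.

## Working session

There is one attempt and no reset: what is moved stays moved. The work goes in short steps, Python scripts to look and compute and a tool call to move; the robot and the scene stay as the last step left them, time stands still between calls to the robot, and variables do not carry over. Pictures are saved under pics/ and viewed, at most 14 in all, crops included, and the job is handed in when it is done.

Besides the shell and the picture viewer there is one more tool, called after "Request:" in YAML: its name, and indented under it one key for each argument. arm_command: Moves the arm, as the interface text tells. Its arguments: {"type":"object","properties":{"slide":{"type":"array","items":{"type":"array","items":{"type":"number"}}},"spin":{"type":"array","items":{"type":"number"}},"jaw":{"type":"number"}},"required":["slide","spin"]}

```bash
mkdir -p pics; cat > h.py <<'E'
from workcell import *
import numpy as np, cv2
from scipy.spatial.transform import Rotation as R
def cam(n): return camera(n)
def save(p,name,crop=None,scale=1):
    im=p["pixels"][:,:,::-1]
    if crop: x0,y0,x1,y1=crop; im=im[y0:y1,x0:x1]
    if scale!=1: im=cv2.resize(im,None,fx=scale,fy=scale,interpolation=cv2.INTER_CUBIC)
    cv2.imwrite("pics/"+name+".png",im)
def rays(p,uv):
    K=np.array(p["intrinsics"]); uv=np.atleast_2d(np.asarray(uv,float))
    k1=float(p["k1"])
    n=cv2.undistortPoints(uv.reshape(-1,1,2),K,np.array([k1,0,0,0,0.]),None,None).reshape(-1,2)
    return np.c_[n,np.ones(len(n))]
def c2w(p,X):
    Rm=cv2.Rodrigues(np.array(p["rvec"],float))[0]; t=np.array(p["tvec"],float).ravel()
    return (np.atleast_2d(X)-t)@Rm
def atz(p,uv,z):
    Rm=cv2.Rodrigues(np.array(p["rvec"],float))[0]; t=np.array(p["tvec"],float).ravel()
    d=rays(p,uv)@Rm; o=-Rm.T@t
    return o+d*((z-o[2])/d[:,2])[:,None]
def cloud(p):
    v,u=np.mgrid[0:400,0:640]; uv=np.c_[u.ravel(),v.ravel()]
    return c2w(p,rays(p,uv)*p["range_z"].reshape(-1,1)).reshape(400,640,3)
def proj(p,X):
    return cv2.projectPoints(np.atleast_2d(np.asarray(X,float)),np.array(p["rvec"],float),np.array(p["tvec"],float),np.array(p["intrinsics"]),np.array([float(p["k1"]),0,0,0,0.]))[0].reshape(-1,2)
E
python3 - <<'E'
from h import *
np.set_printoptions(precision=4,suppress=True)
o=get_obs(); print(o)
print(grip_point_offset if 'grip_point_offset' in globals() else None)
for n in("top","side"):
    p=cam(n); save(p,n+"0"); C=cloud(p)
    for t in["pod1","pod2","pod3","pod4","planter","recess1","recess2","recess3","recess4","button_face","lamp_head","lamp_knob","jar_mustard"]:
        for f in(landmark_of,):
            for d in f(p,t)[:3]:
                u,v=d["centre"]; 
                iu,iv=int(round(u)),int(round(v))
                w=C[iv,iu] if 0<=iu<640 and 0<=iv<400 else None
                print(n,t,np.round([u,v],1),round(d["confidence"],2),w)
E
```

```text
{'clock': 0.0, 'joint_pos': array([1.326 , 0.2414, 0.0037, 1.3352, 0.    , 1.5708]), 'joint_vel': array([-0.0003,  0.0001,  0.0016,  0.0006,  0.0001,  0.001 ]), 'tau': array([ -0.0012, -37.2316,  25.241 ,   0.0168,  -0.0002,  -0.    ]), 'eef_pos': array([0.121 , 0.4845, 0.2304]), 'tool_rot': array([ 0.1221,  0.9925, -0.001 , -0.0001]), 'ft_force': array([ 0.0958, -0.9176,  0.2939]), 'ft_torque': array([ 0.0112,  0.0282, -0.0113]), 'grasp_force': 0.0, 'grip_width': 0.0851796449186565}
0.0187
top pod1 [416.5 294.8] 0.69 [ 0.3516 -0.2756  0.0009]
top pod1 [239.8 181.9] 0.62 [0.6297 0.4864 0.0256]
top pod2 [416.5 294.8] 0.69 [ 0.3516 -0.2756  0.0009]
top pod2 [239.8 181.9] 0.62 [0.6297 0.4864 0.0256]
top pod3 [416.5 294.8] 0.69 [ 0.3516 -0.2756  0.0009]
top pod3 [239.8 181.9] 0.62 [0.6297 0.4864 0.0256]
top pod4 [416.5 294.8] 0.69 [ 0.3516 -0.2756  0.0009]
top pod4 [239.8 181.9] 0.62 [0.6297 0.4864 0.0256]
top planter [413.5 249.2] 0.6 [ 0.5292 -0.2357  0.0076]
top planter [408.2 244.8] 0.15 [ 0.5415 -0.2115  0.0053]
top recess1 [428.2 231.7] 0.93 [ 0.5701 -0.2692  0.074 ]
top recess1 [4
[... 1836 characters left out ...]
ide recess2 [328.5 173.6] 0.9 [ 0.5134 -0.2315  0.0695]
side recess2 [311.2 170.5] 0.84 [ 0.5811 -0.237   0.0837]
side recess3 [330.7 164.2] 0.97 [ 0.5033 -0.3081  0.0642]
side recess3 [328.5 173.6] 0.9 [ 0.5134 -0.2315  0.0695]
side recess3 [311.2 170.5] 0.84 [ 0.5811 -0.237   0.0837]
side recess4 [330.7 164.2] 0.97 [ 0.5033 -0.3081  0.0642]
side recess4 [328.5 173.6] 0.9 [ 0.5134 -0.2315  0.0695]
side recess4 [311.2 170.5] 0.84 [ 0.5811 -0.237   0.0837]
side lamp_head [320.  132.3] 0.78 [ 0.5536 -0.4308  0.1422]
side lamp_knob [303.  149.8] 0.78 [ 0.5914 -0.0744  0.283 ]
side jar_mustard [265.1 323.1] 0.65 [0.6634 0.4328 0.0588]
side jar_mustard [304.  150.7] 0.39 [ 0.5888 -0.0798  0.2756]
```

View pics/top0.png

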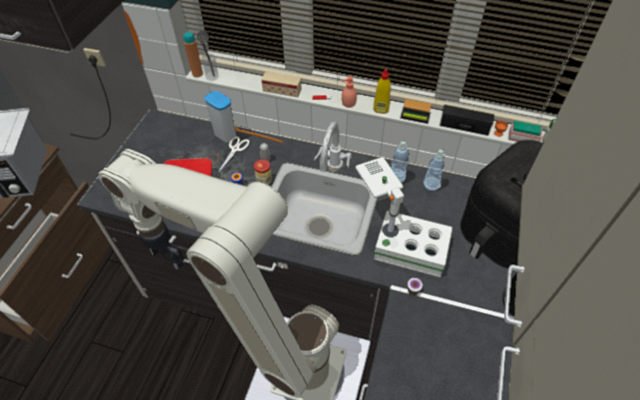

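View pics/side0.png

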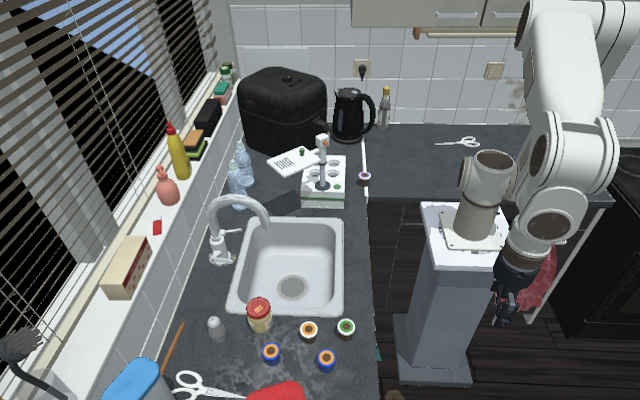

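The top view shows the planter at (413,245) with its lamp swung towards the window, and the purple pod at (416,286). In the side view there are white-capped amber (309,329) and green (346,327) pods, and blue-capped look-alikes at (271,352) and (326,360). The one meant by pod3 is the white-capped amber. I'll enlarge the crop to confirm.

```bash
python3 - <<'E'
from h import *
np.set_printoptions(precision=4,suppress=True)
p=cam("side"); im=p["pixels"]
a=cv2.resize(im[300:385,240:380],None,fx=4,fy=4,interpolation=cv2.INTER_CUBIC)
b=cv2.resize(im[125:215,260:400],None,fx=4,fy=4,interpolation=cv2.INTER_CUBIC)[:,:,:]
b=cv2.resize(b,(560,260)); 
cv2.imwrite("pics/crop1.png",np.vstack([a,b])[:,:,::-1])
for t in["pod1"]:
  for f in(landmark_of,recognise):
    for d in f(p,t): print(f.__name__,np.round(d["centre"],1),round(d["confidence"],2))
for n in("side","top"):
    q=p if n=="side" else cam("top")
    C=cloud(q); m=(abs(C[...,2]-.085)<.006)&(C[...,0]>.38)&(C[...,0]<.68)&(C[...,1]<-.05)&(C[...,1]>-.4)&(q["range_z"]>0)
    P=C[m]; r=cv2.minAreaRect(P[:,:2].astype(np.float32)*1000); print(n,m.sum(),r, np.median(P[:,2]))
    # caps
    for (x,y) in [(.49,.54),(.45,.45),(.378,-.243),(.5,.49)]:
        m=(abs(C[...,2]-.048)<.007)&(np.hypot(C[...,0]-x,C[...,1]-y)<.07)&(q["range_z"]>0)
        if m.sum()>5: print(n,(x,y),m.sum(),C[m].mean(0))
E
```

```text
call [346.5 337.5] 0.76
call [323.6 365.8] 0.73
call [272.9 359.6] 0.69
call [310.1 338.6] 0.66
call [364.1 186.8] 0.57
call [325.5 357.7] 0.8
call [308.3 333.1] 0.66
call [363.  178.1] 0.55
call [268.4 355.6] 0.55
call [345.5 331.2] 0.53
side 976 ((564.9603881835938, -240.81398010253906), (283.60638427734375, 235.36907958984375), 88.72174072265625) 0.0838532054979843
side (0.49, 0.54) 277 [0.4942 0.5187 0.0472]
side (0.45, 0.45) 281 [0.4514 0.4422 0.0471]
side (0.378, -0.243) 77 [ 0.3682 -0.2561  0.0463]
side (0.5, 0.49) 446 [0.504  0.4914 0.0472]
top 1820 ((555.7802734375, -252.17535400390625), (294.8722839355469, 231.2921142578125), 89.78536224365234) 0.08385206169410706
top (0.378, -0.243) 147 [ 0.3727 -0.2596  0.0469]
```

View pics/crop1.png

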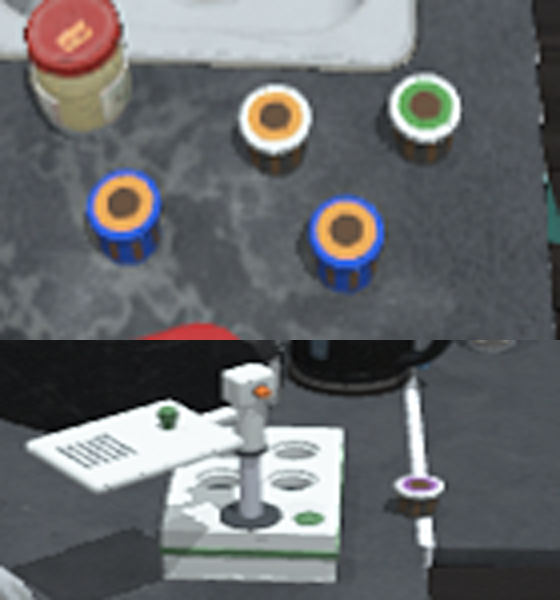

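The crop confirms white-capped amber (309,329) as pod3 and white-capped green (346,327) as pod1. The blue-capped pods at (271,352) and (326,360) are the look-alikes. The purple pod2 is near the planter and no red pod shows. Next I measure the caps and set up a move planner.

```bash
cat >> h.py <<'E'
def plan(x,y,z,phi=None,start=None,startphi=None):
    """slide (cm, tool axes) and spin (deg) from the present pose to TCP x,y,z with the finger axis at phi deg (mod 180)"""
    o=get_obs(); Rm=R.from_quat(o["tool_rot"]).as_matrix(); e=np.array(o["eef_pos"] if start is None else start)
    s=Rm.T@(np.array([x,y,z])-e)*100
    cur=np.degrees(np.arctan2(Rm[1,1],Rm[0,1]))
    sp=0 if phi is None else -(((phi-cur)+90)%180-90)
    print("at",np.round(e,4),"phi",round(cur,1),"j6",round(o["joint_pos"][5],2),"slide",np.round(s,2),"spin",round(sp,1))
    return s,sp
def cap(C,x,y,r=.04,z=.047,tol=.006):
    for _ in range(4):
        m=(abs(C[...,2]-z)<tol)&(np.hypot(C[...,0]-x,C[...,1]-y)<r)
        if m.sum()<8: return None
        (cx,cy),rad=cv2.minEnclosingCircle(C[m][:,:2].astype(np.float32)); x,y=cx,cy; r=.032
    return np.round([x,y,rad],4),int(m.sum()),np.round(C[m].mean(0),4)
E
python3 - <<'E'
from h import *
p=cam("side"); C=cloud(p); q=cam("top"); D=cloud(q)
for n,uv in dict(pod3=(308.7,329),pod1=(346.2,326.7),pod2=(364.7,175.5),fakeA=(271,351),fakeB=(326,358)).items():
    w=atz(p,uv,.048)[0]; print(n,w.round(4),cap(C,w[0],w[1]))
w=atz(q,(415.5,285),.048)[0]; print("top pod2",w.round(4),cap(D,w[0],w[1]))
for c in(p,q):
  for d in landmark_of(c,"recess1"): print("rec",atz(c,d["centre"],.085)[0].round(4),round(d["confidence"],2))
print(landmark_of(p,"jar_mustard")[0], atz(p,landmark_of(p,"jar_mustard")[0]["centre"],0))
plan(.45,.44,.2)
E
```

```text
pod3 [0.5447 0.4395 0.048 ] (array([0.5461, 0.44  , 0.025 ]), 237, array([0.5449, 0.4414, 0.0472]))
pod1 [0.4437 0.4285 0.048 ] (array([0.444 , 0.4267, 0.0242]), 230, array([0.4441, 0.4287, 0.047 ]))
pod2 [ 0.3657 -0.2546  0.048 ] (array([ 0.3678, -0.2579,  0.0252]), 74, array([ 0.3666, -0.2562,  0.0465]))
fakeA [0.6375 0.506  0.048 ] (array([0.6394, 0.5052, 0.0251]), 267, array([0.6383, 0.5067, 0.0474]))
fakeB [0.4952 0.5188 0.048 ] (array([0.4933, 0.5175, 0.0249]), 276, array([0.4943, 0.5188, 0.0473]))
top pod2 [ 0.3623 -0.2648  0.048 ] (array([ 0.3627, -0.2637,  0.0251]), 125, array([ 0.3633, -0.2619,  0.0469]))
rec [ 0.4876 -0.2699  0.085 ] 0.95
rec [ 0.4925 -0.235   0.085 ] 0.75
rec [ 0.568  -0.2376  0.085 ] 0.69
rec [ 0.5618 -0.3081  0.085 ] 0.61
rec [ 0.5704 -0.2161  0.085 ] 0.82
rec [ 0.4875 -0.2911  0.085 ] 0.74
rec [ 0.4936 -0.215   0.085 ] 0.65
rec [ 0.5651 -0.295   0.085 ] 0.57
{'centre': [263.4, 323.6], 'confidence': 0.77} [[0.67964889 0.39929759 0.        ]]
at [0.1212 0.4851 0.2313] phi 76.0 j6 1.57 slide [-32.99   3.59   3.13] spin 0
```

Request:
arm_command:
  slide:
    - [-5.5,0.6,0]
    - [-11,1.2,0]
    - [-16.5,1.8,0]
    - [-22,2.4,0]
    - [-27,3.0,0]
  spin: [0,0,0,0,0]

```text
clock: 2.52
eef_pos: [0.3923, 0.4483, 0.2313]
tool_rot: [0.122, 0.992, 0.0, 0.0]
ft_force: [1.0, 0.1, 0.1]
grip_width: 0.0851
grasp_force: 0.0
```

Request:
arm_command:
  slide:
    - [-3,0.3,0]
    - [-5,0.5,0]
    - [-6,0.6,0]
    - [-6,0.6,0]
    - [-6,0.6,0]
  spin: [0,0,0,0,0]

```text
clock: 3.15
eef_pos: [0.4492, 0.4403, 0.2314]
tool_rot: [0.122, 0.993, -0.0, -0.0]
ft_force: [0.0, 1.0, -0.4]
grip_width: 0.0854
grasp_force: 0.0
```

```bash
python3 - <<'E'
from h import *
p=cam("wrist"); save(p,"wrist1"); C=cloud(p)
o=get_obs(); print(o["clock"],o["joint_pos"].round(3))
for x,y in[(.444,.428),(.545,.441),(.494,.518)]:
    print(cap(C,x,y),proj(p,[[x,y,.048]]))
plan(.444,.428,.1); Rm=cv2.Rodrigues(p["rvec"])[0]; print("cam",-Rm.T@p["tvec"],Rm[2])
print(proj(p,[o["eef_pos"]]))
E
```

```text
3.2 [0.775 0.506 0.395 1.459 0.    1.019]
(array([0.4438, 0.4253, 0.0241]), 1590, array([0.443 , 0.4258, 0.0481])) [[306.07402485 177.27581264]]
(array([0.5448, 0.4378, 0.0242]), 1298, array([0.5432, 0.438 , 0.0481])) [[339.70033234 258.93554642]]
(array([0.4943, 0.5156, 0.024 ]), 1514, array([0.4929, 0.5153, 0.048 ])) [[399.24186284 201.67912686]]
at [0.4491 0.4404 0.2315] phi 76.0 j6 1.02 slide [ 0.19 -1.33 13.15] spin 0
cam [0.37346568 0.45846301 0.37369649] [ 0.2952407  -0.07460062 -0.952506  ]
[[319.64147641 264.82411275]]
```

View pics/wrist1.png

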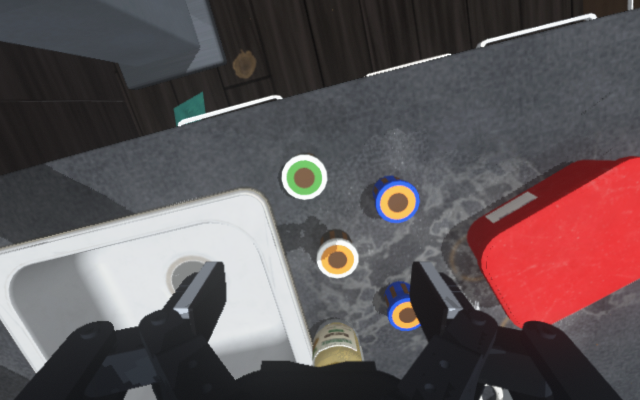

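The wrist view shows the green pod at (304,177), white-capped amber at (338,259), and the blue look-alikes at (398,202) and (406,310). The measured positions agree within 2 mm, so I'll grasp pod1.

Request:
arm_command:
  slide:
    - [0.1,-0.8,5]
    - [0.15,-1.5,10]
    - [0.15,-1.5,15]
    - [0.15,-1.5,18.5]
    - [0.15,-1.5,20.4]
  spin: [0,0,0,0,0]
  jaw: 7.5

```text
clock: 3.82
eef_pos: [0.4429, 0.4251, 0.0251]
tool_rot: [0.121, 0.993, -0.001, -0.001]
ft_force: [-0.0, 0.4, -0.2]
grip_width: 0.075
grasp_force: 0.0
```

Request:
arm_command:
  slide:
    - [0,0,0]
    - [0,0,0]
    - [0,0,0]
    - [0,0,0]
    - [0,0,0]
  spin: [0,0,0,0,0]
  jaw: 4

```text
clock: 4.45
eef_pos: [0.4455, 0.4263, 0.0282]
tool_rot: [0.122, 0.993, 0.001, 0.001]
ft_force: [-0.1, -0.4, 2.5]
grip_width: 0.0456
grasp_force: 61.4
```

Request:
arm_command:
  slide:
    - [0,0,0]
    - [0,0,-1]
    - [0,0,-4]
    - [0,0,-9]
    - [0,0,-14]
  spin: [0,0,0,0,0]

```text
clock: 5.08
eef_pos: [0.4446, 0.4254, 0.1685]
tool_rot: [0.122, 0.993, -0.001, -0.0]
ft_force: [0.5, 0.7, -0.8]
grip_width: 0.0453
grasp_force: 61.4
```

Request:
arm_command:
  slide:
    - [-0.8,-5,-1]
    - [-1.6,-10,-2]
    - [-2.4,-15,-3]
    - [-3.2,-20,-4]
    - [-4,-25,-5.2]
  spin: [0,0,0,0,0]

```text
clock: 5.7
eef_pos: [0.4226, 0.1719, 0.2198]
tool_rot: [0.122, 0.993, -0.0, 0.0]
ft_force: [0.5, -0.5, -0.7]
grip_width: 0.0457
grasp_force: 61.5
```

Request:
arm_command:
  slide:
    - [-0.8,-5,0]
    - [-1.6,-10,0]
    - [-2.4,-15,0]
    - [-3.2,-20,0]
    - [-4,-25,0]
  spin: [0,0,0,0,0]

```text
clock: 6.32
eef_pos: [0.4009, -0.0802, 0.2198]
tool_rot: [0.122, 0.993, -0.0, 0.0]
ft_force: [0.0, -0.2, -0.2]
grip_width: 0.0455
grasp_force: 61.5
```

Request:
arm_command:
  slide:
    - [-0.8,-5,0]
    - [-1.5,-10,0]
    - [-2.1,-14,0]
    - [-2.3,-16,0]
    - [-2.3,-16,0]
  spin: [0,0,0,0,0]

```text
clock: 6.95
eef_pos: [0.3844, -0.2405, 0.2194]
tool_rot: [0.124, 0.992, 0.0, -0.0]
ft_force: [-0.5, -0.3, -1.3]
grip_width: 0.0455
grasp_force: 61.6
```

```bash
python3 - <<'E'
from h import *
np.set_printoptions(precision=4,suppress=True)
p=cam("wrist"); save(p,"wrist2"); C=cloud(p)
o=get_obs(); print(o["clock"],o["joint_pos"].round(3),o["eef_pos"],o["grip_width"])
for d in landmark_of(p,"recess1"): print("rec",d["centre"],atz(p,d["centre"],.085)[0].round(4),round(d["confidence"],2))
print(cap(C,.365,-.26))
print("pod1", cap(C,o["eef_pos"][0],o["eef_pos"][1],z=o["eef_pos"][2]+.02,tol=.012))
E
```

```text
7.0 [-0.557  0.154 -0.135  1.282  0.    -0.311] [ 0.3845 -0.2396  0.2194] 0.04538775484823953
rec [312.1, 355.1] [ 0.56   -0.2924  0.085 ] 0.86
rec [378.0, 344.2] [ 0.5633 -0.2207  0.085 ] 0.63
(array([ 0.3661, -0.2612,  0.024 ]), 1756, array([ 0.3654, -0.2608,  0.0481]))
pod1 (array([ 0.3772, -0.2395,  0.0321]), 9719, array([ 0.3803, -0.2404,  0.2395]))
```

View pics/wrist2.png

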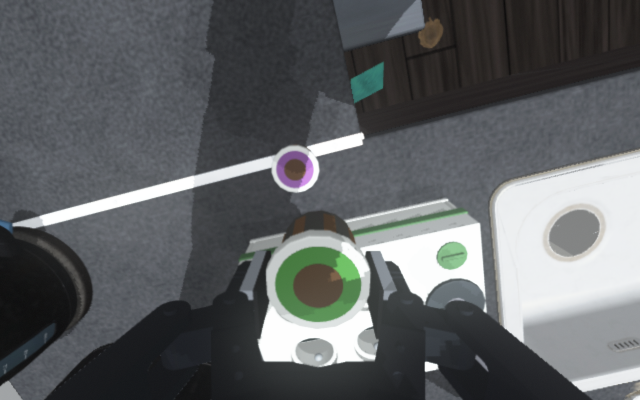

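The wrist view shows pod1 upright and centred in the fingers at (316,285), pod2 at (295,168), and part of the deck below. I'll move over the planter so the near recesses come into view.

Request:
arm_command:
  slide:
    - [-4,-1,-1]
    - [-8,-2,-2]
    - [-11,-2.6,-2]
    - [-12.7,-3,-2]
    - [-12.7,-3,-2]
  spin: [0,0,0,0,0]

```text
clock: 7.68
eef_pos: [0.5019, -0.2982, 0.2387]
tool_rot: [0.121, 0.993, 0.0, -0.0]
ft_force: [-0.7, 0.6, 0.0]
grip_width: 0.0455
grasp_force: 61.5
```

```bash
python3 - <<'E'
from h import *
np.set_printoptions(precision=4,suppress=True)
p=cam("wrist"); save(p,"wrist3"); C=cloud(p)
o=get_obs(); print(o["clock"],o["eef_pos"])
for d in landmark_of(p,"recess1"): print("rec",d["centre"],atz(p,d["centre"],.085)[0].round(4),round(d["confidence"],2))
# holes: pixels whose depth lies well below deck
m=((C[...,2]<.079)|(p["range_z"]==0)).astype(np.uint8)
X=atz(p,np.c_[np.mgrid[0:400,0:640][1].ravel(),np.mgrid[0:400,0:640][0].ravel()],.085).reshape(400,640,3)
for n,(x,y) in dict(r1=(.487,-.29),r3=(.492,-.217)).items():
    mm=m*(np.hypot(X[...,0]-x,X[...,1]-y)<.033)
    P=X[mm>0][:,:2]; 
    if len(P): print(n,len(P),cv2.minEnclosingCircle(P.astype(np.float32)),P.mean(0))
# deck outline
d=(abs(C[...,2]-.085)<.004)&(C[...,0]>.38)&(C[...,1]<-.08)
P=C[d]; print(d.sum(),np.median(P[:,2]))
near=[]; 
for y in np.arange(-.33,-.12,.01):
    s=P[abs(P[:,1]-y)<.003]
    if len(s)>20: near.append((y,s[:,0].min()))
near=np.array(near); print(near.T)
E
```

```text
7.725 [ 0.501  -0.298   0.2389]
rec [341.1, 243.9] [ 0.5657 -0.2906  0.085 ] 0.97
rec [409.8, 224.8] [ 0.562  -0.2196  0.085 ] 0.78
rec [326.4, 175.2] [ 0.4929 -0.2885  0.085 ] 0.72
rec [398.8, 161.4] [ 0.4964 -0.2196  0.085 ] 0.59
r1 2096 ((0.48695090413093567, -0.2878734767436981), 0.03074863739311695) [ 0.492 -0.29 ]
r3 2184 ((0.49017077684402466, -0.2200150489807129), 0.031008869409561157) [ 0.4936 -0.2209]
26716 0.08475300362939875
[[-0.33   -0.32   -0.31   -0.3    -0.29   -0.28   -0.27   -0.26   -0.25
  -0.24   -0.23   -0.22   -0.21   -0.2    -0.19   -0.18   -0.17   -0.16
  -0.15   -0.14   -0.13  ]
 [ 0.4455  0.4457  0.446   0.4461  0.4465  0.4466  0.4468  0.447   0.4472
   0.4474  0.4477  0.4479  0.4481  0.4483  0.4485  0.4487  0.4486  0.4488
   0.4493  0.45    0.4499]]
```

View pics/wrist3.png

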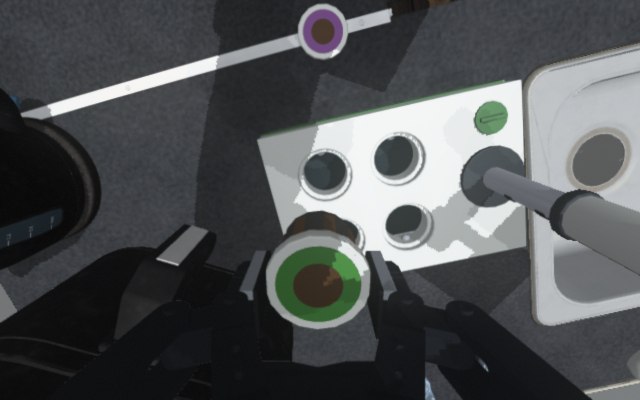

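The view shows all of the deck: recess1 (326,172), recess3 (398,158), recess4 (408,225), recess2 half hidden at (345,240). I'll refine the planter pose from the deck's edges.

```bash
python3 - <<'E'
from h import *
np.set_printoptions(precision=4,suppress=True)
p=cam("wrist"); C=cloud(p)
d=(abs(C[...,2]-.085)<.003)&(C[...,0]>.38)&(C[...,1]<-.08)
P=C[d][:,:2]
u=np.array([.022,1]);u/=np.linalg.norm(u); v=np.array([-u[1],u[0]])  # planter x,y axes
a,b=P@u,P@v
print("b(+y edge) max",[round(np.percentile(b[abs(a-s)<.01],99.8),4) for s in(-.3,-.26,-.2,-.16)])
for bb in np.arange(b.max()-.06,b.max()-.004,.01):
    s=a[abs(b-bb)<.003]; print(round(bb,3),s.min().round(4),s.max().round(4),(s.max()-s.min()).round(4))
# recess circles: deck-level ray positions of the rim in the depth image, ring of non-deck pixels
from scipy.optimize import least_squares
v_,u_=np.mgrid[0:400,0:640]; X=atz(p,np.c_[u_.ravel(),v_.ravel()],.085).reshape(400,640,3)
nd=(~(abs(C[...,2]-.085)<.003)).astype(np.uint8)
for n,c in dict(r1=(.4935,-.289),r3=(.4955,-.219),r4=(.564,-.221)).items():
    mm=nd*(np.hypot(X[...,0]-c[0],X[...,1]-c[1])<.031).astype(np.uint8)
    e=X[(cv2.dilate(mm,np.ones((3,3),np.uint8))-mm)>0][:,:2]
    f=least_squares(lambda q:np.hypot(e[:,0]-q[0],e[:,1]-q[1])-.0255,c,loss="soft_l1",f_scale=.001)
    print(n,len(e),f.x,np.sqrt(np.median(f.fun**2)), "planter coords",f.x@u,f.x@v)
E
```

```text
b(+y edge) max [np.float64(-0.4528), np.float64(-0.4528), np.float64(-0.4526), np.float64(-0.4525)]
-0.456 -0.557 -0.0924 0.4646
-0.446 -0.5551 -0.5528 0.0023
-0.436 -0.5561 -0.5529 0.0032
-0.426 -0.5578 -0.5549 0.003
-0.416 -0.5624 -0.5588 0.0036
-0.406 -0.568 -0.5622 0.0058
r1 246 [ 0.4928 -0.2901] 0.0003750712312634752 planter coords -0.27916531714509485 -0.49905524086313746
r3 249 [ 0.4947 -0.2204] 0.0004535835857074448 planter coords -0.2094416389894653 -0.49946064223448455
r4 237 [ 0.5642 -0.2222] 0.0004439934045555871 planter coords -0.20974024895184173 -0.5689687290835123
```

```bash
cat >> h.py <<'E'
def held(p,o,lo,hi,dz=.021):
    """centre of the held pod's cap, from white ring + disc seen near the tool"""
    hsv=cv2.cvtColor(p["pixels"],cv2.COLOR_RGB2HSV); m=cv2.inRange(hsv,lo,hi); m[:200]=0; m[330:]=0
    n,l,s,c=cv2.connectedComponentsWithStats(m); k=1+np.argmax(s[1:,4]); pts=np.argwhere(l==k)[:,::-1]
    h=cv2.convexHull(pts.astype(np.int32)).reshape(-1,2); X=atz(p,h,o["eef_pos"][2]+dz)
    (cx,cy),r=cv2.minEnclosingCircle(X[:,:2].astype(np.float32)); Rm=R.from_quat(o["tool_rot"]).as_matrix()
    d=Rm.T@(np.array([cx,cy,o["eef_pos"][2]])-o["eef_pos"])
    print("held disc world",round(cx,4),round(cy,4),"r",round(r,4),"tool-frame offset mm",(d*1000).round(1),s[k])
E
python3 - <<'E'
from h import *
p=cam("wrist"); o=get_obs(); held(p,o,(40,80,40),(85,255,255))
C=cloud(p); print(C[290,318],C[255,300],o["eef_pos"])
plan(.5623,-.2919,.16)
E
```

```text
held disc world 0.4986 -0.2987 r 0.0186 tool-frame offset mm [ 1.6 -0.7  0. ] [ 276  247   85   75 3295]
[ 0.50123748 -0.2992173   0.25996829] [ 0.48314393 -0.30257278  0.25938707] [ 0.50032932 -0.29842137  0.23953222]
at [ 0.5003 -0.2984  0.2395] phi 76.0 j6 -0.29 slide [-5.86  2.13  7.95] spin 0
```

Request:
arm_command:
  slide:
    - [-3,1.1,3]
    - [-6,2.2,6]
    - [-6,2.2,9]
    - [-6,2.2,10.4]
    - [-6,2.2,10.4]
  spin: [0,0,0,0,0]

```text
clock: 8.5
eef_pos: [0.5633, -0.2921, 0.1348]
tool_rot: [0.122, 0.993, 0.0, -0.001]
ft_force: [0.1, -0.4, -0.8]
grip_width: 0.0457
grasp_force: 61.5
```

Request:
arm_command:
  slide:
    - [0,0,0.7]
    - [0,0,1.4]
    - [0,0,2.1]
    - [0,0,2.8]
    - [0,0,3.2]
  spin: [0,0,0,0,0]

```text
clock: 9.12
eef_pos: [0.5642, -0.2924, 0.1026]
tool_rot: [0.122, 0.993, 0.0, -0.0]
ft_force: [1.1, -0.0, -1.1]
grip_width: 0.0453
grasp_force: 61.5
```

Request:
arm_command:
  slide:
    - [0,0,0.4]
    - [0,0,0.8]
    - [0,0,1.1]
    - [0,0,1.1]
    - [0,0,1.1]
  spin: [0,0,0,0,0]

```text
clock: 9.75
eef_pos: [0.5644, -0.2926, 0.0931]
tool_rot: [0.122, 0.993, -0.0, 0.0]
ft_force: [-2.1, 1.5, 5.1]
grip_width: 0.0457
grasp_force: 61.9
```

Request:
arm_command:
  slide:
    - [0,0,0]
    - [0,0,0]
    - [0,0,0]
    - [0,0,-2]
    - [0,0,-6]
  spin: [0,0,0,0,0]
  jaw: 6.5

```text
clock: 10.38
eef_pos: [0.563, -0.2918, 0.1503]
tool_rot: [0.122, 0.993, 0.001, -0.003]
ft_force: [0.2, 0.1, -0.2]
grip_width: 0.0651
grasp_force: 0.0
```

```bash
python3 - <<'E'
from h import *
p=cam("wrist"); save(p,"w4"); C=cloud(p); o=get_obs(); print(o["eef_pos"],o["ft_force"],o["grip_width"])
q=cam("side"); S=cloud(q); t=cam("top"); T=cloud(t)
for D in(C,S,T):
  m=(D[...,2]>.088)&(D[...,2]<.125)&(np.hypot(D[...,0]-.563,D[...,1]+.292)<.03)
  print(m.sum(), np.percentile(D[m][:,2],[10,50,90]) if m.sum() else None, cap(D,.5623,-.2919,r=.03,z=.111,tol=.008))
save(q,"side2",(280,110,400,200),5)
E
```

```text
[ 0.5664402  -0.29357568  0.15836512] [ 1.47815557 -1.14464859  5.22412006] 0.06516061002363446
4568 [0.10794562 0.11105086 0.11348638] (array([ 0.558 , -0.288 ,  0.0239]), 4561, array([ 0.5569, -0.288 ,  0.1109]))
7 [0.10992583 0.11280314 0.1144834 ] None
137 [0.09962557 0.10805233 0.11357844] (array([ 0.5574, -0.2903,  0.0252]), 116, array([ 0.5573, -0.2893,  0.1095]))
```

View pics/side2.png

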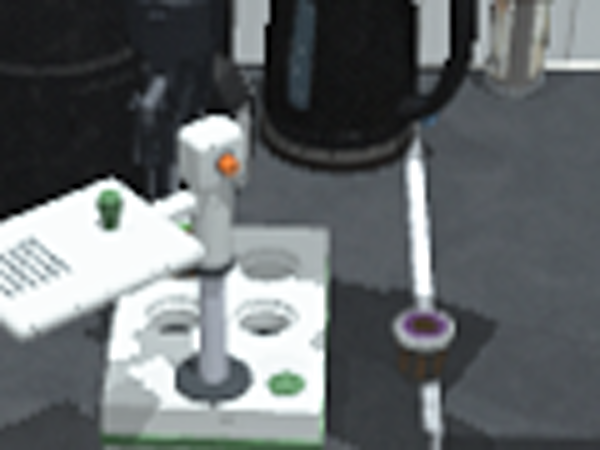

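pod1 rests proud on the ball in recess2, with its cap at z≈0.111. Now I'll press it with shut fingers.

Request:
arm_command:
  slide:
    - [0.2,0,0]
    - [0.2,0,0]
    - [0.2,0,0]
    - [0.2,0,1]
    - [0.2,0,2.5]
  spin: [0,0,0,0,0]
  jaw: 0

```text
clock: 11.15
eef_pos: [0.5626, -0.2921, 0.1265]
tool_rot: [0.122, 0.993, -0.0, 0.0]
ft_force: [0.2, 0.0, -0.4]
grip_width: -0.0002
grasp_force: 0.0
```

Request:
arm_command:
  slide:
    - [0,0,1]
    - [0,0,2]
    - [0,0,3]
    - [0,0,3.8]
    - [0,0,4.3]
  spin: [0,0,0,0,0]

```text
clock: 11.78
eef_pos: [0.5633, -0.293, 0.0851]
tool_rot: [0.122, 0.992, -0.001, 0.001]
ft_force: [-0.5, -1.3, 7.2]
grip_width: 0.0004
grasp_force: 3.6
```

Request:
arm_command:
  slide:
    - [0,0,0.05]
    - [0,0,0.05]
    - [0,0,0.05]
    - [0,0,0.05]
    - [0,0,0.05]
  spin: [0,0,0,0,0]

```text
clock: 12.4
eef_pos: [0.5633, -0.293, 0.0851]
tool_rot: [0.122, 0.992, -0.001, 0.001]
ft_force: [0.6, -1.6, 5.7]
grip_width: 0.0
grasp_force: 2.9
```

Request:
arm_command:
  slide:
    - [0,0,-3]
    - [2,0,-8]
    - [7,-0.4,-12]
    - [12,-0.7,-13.5]
    - [17.5,-1,-13.5]
  spin: [0,0,0,0,0]
  jaw: 7.5

```text
clock: 13.02
eef_pos: [0.3896, -0.2594, 0.22]
tool_rot: [0.122, 0.993, -0.001, 0.001]
ft_force: [0.0, 0.4, 0.8]
grip_width: 0.0746
grasp_force: 0.0
```

Request:
arm_command:
  slide:
    - [0,0,0]
    - [0,0,0]
    - [0,0,0]
    - [0,0,0]
    - [0,0,0]
  spin: [0,0,0,0,0]

```text
clock: 13.65
eef_pos: [0.3908, -0.2594, 0.2185]
tool_rot: [0.122, 0.993, 0.0, -0.0]
ft_force: [-0.4, -0.1, -0.6]
grip_width: 0.0749
grasp_force: 0.0
```

```bash
python3 - <<'E'
from h import *
p=cam("wrist"); C=cloud(p); o=get_obs(); print(o["clock"],o["eef_pos"])
print(cap(C,.366,-.261))
for n in("wrist","top"):
  D=C if n=="wrist" else cloud(cam("top"))
  m=(np.hypot(D[...,0]-.562,D[...,1]+.292)<.02); print(m.sum(),np.percentile(D[m][:,2],[10,50,90]) if m.sum() else None)
print(plan(.3661,-.2612,.027))
E
```

```text
13.7 [ 0.39071014 -0.2593729   0.21851233]
(array([ 0.3662, -0.2612,  0.0241]), 1802, array([ 0.3655, -0.261 ,  0.0481]))
900 [0.08464252 0.08550686 0.08632369]
7 [0.00264845 0.00503624 0.00685504]
at [ 0.3906 -0.2593  0.2186] phi 76.0 j6 -0.34 slide [ 2.33 -0.78 19.16] spin 0
(array([ 2.32580221, -0.77758463, 19.1579891 ]), 0)
```

pod1 is flush at z≈0.0855. pod2 hasn't moved, so I grasp it next.

Request:
arm_command:
  slide:
    - [1.2,-0.4,5]
    - [2.4,-0.8,10]
    - [2.4,-0.8,15]
    - [2.4,-0.8,18]
    - [2.4,-0.8,19.2]
  spin: [0,0,0,0,0]

```text
clock: 14.38
eef_pos: [0.364, -0.2605, 0.0251]
tool_rot: [0.122, 0.993, 0.001, -0.001]
ft_force: [0.6, -0.1, 0.6]
grip_width: 0.0749
grasp_force: 0.0
```

Request:
arm_command:
  slide:
    - [0,0,0]
    - [0,0,0]
    - [0,0,0]
    - [0,0,0]
    - [0,0,0]
  spin: [0,0,0,0,0]
  jaw: 4

```text
clock: 15.0
eef_pos: [0.3663, -0.2621, 0.0281]
tool_rot: [0.122, 0.993, -0.001, 0.001]
ft_force: [0.3, 0.8, 5.8]
grip_width: 0.0454
grasp_force: 61.6
```

Request:
arm_command:
  slide:
    - [0,0,-1]
    - [0,0,-5]
    - [0,0,-10]
    - [0,0,-15]
    - [-1.5,0,-20]
  spin: [0,0,0,0,0]

```text
clock: 15.62
eef_pos: [0.3784, -0.2643, 0.2288]
tool_rot: [0.122, 0.992, 0.0, -0.0]
ft_force: [0.9, -0.6, -1.3]
grip_width: 0.0459
grasp_force: 61.4
```

Request:
arm_command:
  slide:
    - [-3,-0.2,0]
    - [-7,-0.5,0]
    - [-10,-0.8,0]
    - [-12,-1,0]
    - [-12,-1,0]
  spin: [0,0,0,0,0]

```text
clock: 16.25
eef_pos: [0.494, -0.3036, 0.2262]
tool_rot: [0.122, 0.993, 0.0, -0.001]
ft_force: [0.3, 0.3, 0.7]
grip_width: 0.0459
grasp_force: 61.5
```

```bash
python3 - <<'E'
from h import *
p=cam("wrist"); save(p,"wrist5"); o=get_obs(); C=cloud(p); print(o["clock"],o["eef_pos"],o["grip_width"],C[290,318])
held(p,o,(125,60,40),(165,255,255))
for d in landmark_of(p,"recess1"): print("rec",d["centre"],atz(p,d["centre"],.085)[0].round(4),round(d["confidence"],2))
E
```

```text
16.3 [ 0.49317607 -0.3033442   0.22634517] 0.045291028626676354 [ 0.49510002 -0.30468704  0.24651362]
held disc world 0.4929 -0.3042 r 0.0188 tool-frame offset mm [ 0.  -0.9 -0. ] [ 275  248   86   75 3340]
rec [333.6, 185.2] [ 0.4929 -0.2893  0.085 ] 0.94
rec [418.7, 237.4] [ 0.5636 -0.2213  0.085 ] 0.92
rec [410.6, 166.1] [ 0.4924 -0.218   0.085 ] 0.63
```

Request:
arm_command:
  slide:
    - [0.2,0.7,3]
    - [0.35,1.4,6]
    - [0.35,1.4,8]
    - [0.35,1.4,9]
    - [0.35,1.4,9]
  spin: [0,0,0,0,0]

```text
clock: 16.98
eef_pos: [0.4928, -0.2891, 0.1367]
tool_rot: [0.122, 0.992, 0.0, -0.001]
ft_force: [0.4, 1.2, -0.1]
grip_width: 0.0459
grasp_force: 61.5
```

Request:
arm_command:
  slide:
    - [0,0,0.7]
    - [0,0,1.4]
    - [0,0,2.1]
    - [0,0,2.8]
    - [0,0,3.2]
  spin: [0,0,0,0,0]

```text
clock: 17.6
eef_pos: [0.4933, -0.2891, 0.104]
tool_rot: [0.122, 0.993, 0.0, -0.0]
ft_force: [0.4, -0.3, -0.3]
grip_width: 0.0457
grasp_force: 61.5
```

Request:
arm_command:
  slide:
    - [0,0,0.4]
    - [0,0,0.8]
    - [0,0,1.1]
    - [0,0,1.1]
    - [0,0,1.1]
  spin: [0,0,0,0,0]

```text
clock: 18.23
eef_pos: [0.4937, -0.2893, 0.094]
tool_rot: [0.122, 0.993, -0.0, 0.0]
ft_force: [-0.3, -0.2, -0.6]
grip_width: 0.0457
grasp_force: 61.5
```

Request:
arm_command:
  slide:
    - [0,0,0.3]
    - [0,0,0.3]
    - [0,0,0.3]
    - [0,0,0.3]
    - [0,0,0.3]
  spin: [0,0,0,0,0]

```text
clock: 18.85
eef_pos: [0.4942, -0.2895, 0.0912]
tool_rot: [0.122, 0.993, -0.0, 0.001]
ft_force: [2.3, -0.6, 2.1]
grip_width: 0.0457
grasp_force: 61.6
```

Request:
arm_command:
  slide:
    - [0,0,0]
    - [0,0,0]
    - [0,0,0]
    - [0,0,-2]
    - [0,0,-6]
  spin: [0,0,0,0,0]
  jaw: 6.5

```text
clock: 19.48
eef_pos: [0.4918, -0.2883, 0.1492]
tool_rot: [0.122, 0.993, 0.001, -0.003]
ft_force: [1.1, -0.2, 0.2]
grip_width: 0.0651
grasp_force: 0.0
```

```bash
python3 - <<'E'
from h import *
p=cam("wrist"); C=cloud(p); o=get_obs(); print(o["eef_pos"])
print(cap(C,.4928,-.2901,r=.03,z=.111,tol=.008)); m=(C[...,2]>.088)&(C[...,2]<.125)&(np.hypot(C[...,0]-.493,C[...,1]+.29)<.03); print(np.percentile(C[m][:,2],[10,50,90]))
E
```

```text
[ 0.49529511 -0.29033292  0.15656716]
(array([ 0.4958, -0.2934,  0.0244]), 4305, array([ 0.4939, -0.2925,  0.1114]))
[0.1092488  0.11152159 0.11302115]
```

Proud on the ball, as expected; pressing it now.

Request:
arm_command:
  slide:
    - [0,0,0]
    - [0,0,0]
    - [0,0,0]
    - [0,0,1]
    - [0,0,2.5]
  spin: [0,0,0,0,0]
  jaw: 0

```text
clock: 20.15
eef_pos: [0.4935, -0.2892, 0.1247]
tool_rot: [0.122, 0.993, 0.0, -0.0]
ft_force: [-0.2, -0.3, 0.8]
grip_width: -0.0002
grasp_force: 0.0
```

Request:
arm_command:
  slide:
    - [0,0,1]
    - [0,0,2]
    - [0,0,3]
    - [0,0,3.7]
    - [0,0,4.2]
  spin: [0,0,0,0,0]

```text
clock: 20.78
eef_pos: [0.4937, -0.2875, 0.0848]
tool_rot: [0.122, 0.993, 0.002, 0.0]
ft_force: [-11.1, 10.3, 36.4]
grip_width: 0.0002
grasp_force: 18.2
```

Request:
arm_command:
  slide:
    - [0,0,0.05]
    - [0,0,0.05]
    - [0,0,0.05]
    - [0,0,0.05]
    - [0,0,0.05]
  spin: [0,0,0,0,0]

```text
clock: 21.4
eef_pos: [0.4936, -0.2875, 0.085]
tool_rot: [0.122, 0.993, 0.001, 0.0]
ft_force: [-4.1, 7.3, 14.3]
grip_width: 0.0001
grasp_force: 6.8
```

Request:
arm_command:
  slide:
    - [0,0,-4]
    - [2,0.2,-9]
    - [6,0.6,-13]
    - [10,1,-14]
    - [11.5,1.2,-14]
  spin: [0,0,0,0,0]
  jaw: 7.5

```text
clock: 22.02
eef_pos: [0.384, -0.2496, 0.2243]
tool_rot: [0.122, 0.992, -0.001, 0.001]
ft_force: [0.4, 0.4, -0.1]
grip_width: 0.0752
grasp_force: 0.0
```

```bash
python3 - <<'E'
from h import *
p=cam("wrist"); C=cloud(p); o=get_obs(); print(o["clock"],o["eef_pos"])
for x,y in((.562,-.292),(.493,-.29)):
  m=(np.hypot(C[...,0]-x,C[...,1]-y)<.02); print(m.sum(),np.percentile(C[m][:,2],[10,50,90]) if m.sum() else None)
t=cam("side"); D=cloud(t); print(cap(D,.5448,.4378),cap(D,.365,-.255))
save(t,"side3")
E
```

```text
22.075 [ 0.38272831 -0.24886261  0.22349574]
844 [0.08480144 0.08559658 0.08640367]
1032 [0.08437065 0.0852472  0.08610088]
(array([0.5452, 0.4401, 0.0244]), 236, array([0.5446, 0.4411, 0.0471])) None
```

Request:
arm_command:
  slide:
    - [1,5,0]
    - [2,10,0]
    - [3,15,0]
    - [4,19,0]
    - [4.7,22,0]
  spin: [0,0,0,0,0]

```text
clock: 22.75
eef_pos: [0.3936, -0.0231, 0.2223]
tool_rot: [0.121, 0.993, 0.0, -0.0]
ft_force: [0.0, 0.0, 0.2]
grip_width: 0.0747
grasp_force: 0.0
```

Request:
arm_command:
  slide:
    - [1,5,0]
    - [2,10,0]
    - [3,15,0]
    - [4,19,0]
    - [4.7,22,0]
  spin: [0,0,0,0,0]

```text
clock: 23.38
eef_pos: [0.401, 0.2025, 0.2219]
tool_rot: [0.121, 0.993, -0.0, -0.001]
ft_force: [0.7, -0.6, -0.7]
grip_width: 0.0747
grasp_force: 0.0
```

Request:
arm_command:
  slide:
    - [-1,6,0]
    - [-2,12,0]
    - [-3.2,18,0]
    - [-4.2,22.5,0]
    - [-4.4,23.5,0]
  spin: [0,0,0,0,0]

```text
clock: 24.0
eef_pos: [0.5008, 0.4204, 0.2193]
tool_rot: [0.121, 0.993, -0.001, -0.001]
ft_force: [0.1, -1.6, 0.2]
grip_width: 0.075
grasp_force: 0.0
```

```bash
python3 - <<'E'
from h import *
p=cam("wrist"); C=cloud(p); save(p,"wrist6"); o=get_obs(); print(o["clock"],o["eef_pos"])
for d in landmark_of(p,"pod3"): print(np.round(d["centre"],1),atz(p,d["centre"],0)[0].round(3),round(d["confidence"],2))
print(cap(C,.545,.438))
plan(.5448,.4378,.027)
E
```

```text
24.05 [0.50065457 0.41997513 0.21969204]
[340.4 204.2] [0.544 0.436 0.   ] 0.92
[403.  146.5] [0.495 0.519 0.   ] 0.68
[409.8 259.9] [0.638 0.505 0.   ] 0.65
(array([0.5448, 0.4376, 0.024 ]), 1551, array([0.5436, 0.4378, 0.0481]))
at [0.5002 0.4184 0.2205] phi 76.0 j6 0.94 slide [-3.9   3.01 19.34] spin 0
```

View pics/wrist6.png

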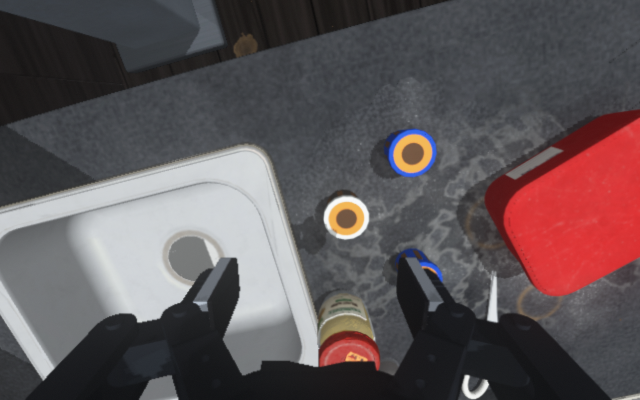

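pod1 and pod2 are flush. The wrist view shows the white-capped amber pod3 at (346,217), the blue look-alikes at (412,153) and (420,265), and the jar at (348,335), clear of the gripper. I'll grasp pod3.

Request:
arm_command:
  slide:
    - [-2,1.4,5]
    - [-3.8,2.8,10]
    - [-3.8,2.8,15]
    - [-3.8,2.8,18]
    - [-3.8,2.8,19.3]
  spin: [0,0,0,0,0]

```text
clock: 24.72
eef_pos: [0.5424, 0.4328, 0.0279]
tool_rot: [0.123, 0.992, -0.002, -0.002]
ft_force: [0.6, -0.1, 0.3]
grip_width: 0.0751
grasp_force: 0.0
```

Request:
arm_command:
  slide:
    - [0,0,0]
    - [0,0,0]
    - [0,0,0]
    - [0,0,0]
    - [0,0,0]
  spin: [0,0,0,0,0]
  jaw: 4

```text
clock: 25.35
eef_pos: [0.5449, 0.4361, 0.0327]
tool_rot: [0.122, 0.993, 0.001, 0.002]
ft_force: [-0.6, 0.4, 5.2]
grip_width: 0.045
grasp_force: 61.7
```

Request:
arm_command:
  slide:
    - [0,0,-1]
    - [0,0,-5]
    - [0,0,-10]
    - [0,0,-15]
    - [1.5,0,-19.5]
  spin: [0,0,0,0,0]

```text
clock: 25.98
eef_pos: [0.5296, 0.4384, 0.2273]
tool_rot: [0.123, 0.992, 0.0, 0.0]
ft_force: [0.1, -0.2, -1.0]
grip_width: 0.0454
grasp_force: 61.4
```

Request:
arm_command:
  slide:
    - [1.4,-5.2,0]
    - [2.8,-10.5,0]
    - [4.2,-16,0]
    - [5.6,-21,0]
    - [6.8,-26,0]
  spin: [0,0,0,0,0]

```text
clock: 26.6
eef_pos: [0.3988, 0.2016, 0.2256]
tool_rot: [0.122, 0.993, 0.0, 0.0]
ft_force: [1.0, -0.0, 0.1]
grip_width: 0.0454
grasp_force: 61.6
```

Request:
arm_command:
  slide:
    - [-1,-5,0]
    - [-2,-10,0]
    - [-3,-15,0]
    - [-4,-19,0]
    - [-4.7,-22,0]
  spin: [0,0,0,0,0]

```text
clock: 27.22
eef_pos: [0.392, -0.0233, 0.2258]
tool_rot: [0.123, 0.992, -0.0, 0.0]
ft_force: [0.1, 0.6, 0.0]
grip_width: 0.0454
grasp_force: 61.6
```

Request:
arm_command:
  slide:
    - [-1,-5,0]
    - [-2,-10,0]
    - [-3,-15,0]
    - [-4,-19,0]
    - [-4.7,-22,0]
  spin: [0,0,0,0,0]

```text
clock: 27.85
eef_pos: [0.3843, -0.2482, 0.2256]
tool_rot: [0.123, 0.992, -0.0, 0.0]
ft_force: [-0.4, 0.2, -0.3]
grip_width: 0.0452
grasp_force: 61.6
```

Request:
arm_command:
  slide:
    - [-2,0.5,0]
    - [-4,1,0]
    - [-6,1.5,0]
    - [-7.3,1.8,0]
    - [-7.3,1.8,0]
  spin: [0,0,0,0,0]

```text
clock: 28.48
eef_pos: [0.4603, -0.2466, 0.2252]
tool_rot: [0.122, 0.993, 0.0, -0.0]
ft_force: [0.5, -0.9, -1.0]
grip_width: 0.0457
grasp_force: 61.6
```

```bash
python3 - <<'E'
from h import *
p=cam("wrist"); save(p,"wrist7"); o=get_obs(); C=cloud(p); print(o["clock"],o["eef_pos"],o["grip_width"],C[290,318],C[255,300])
dz=C[290,318,2]-o["eef_pos"][2]
held(p,o,(8,90,90),(28,255,255),dz)
for d in landmark_of(p,"recess1"): print("rec",d["centre"],atz(p,d["centre"],.085)[0].round(4),round(d["confidence"],2))
E
```

```text
28.525 [ 0.45961406 -0.24658919  0.22519169] 0.04537295702798324 [ 0.46405147 -0.24835661  0.24111554] [ 0.44511827 -0.25178153  0.24081028]
held disc world 0.4597 -0.2473 r 0.019 tool-frame offset mm [-0.2 -0.6 -0. ] [ 277  244   83   73 3706]
rec [355.0, 217.0] [ 0.4939 -0.2199  0.085 ] 0.63
```

Request:
arm_command:
  slide:
    - [-1,1,0]
    - [-2,2.2,1]
    - [-2.7,3.4,3]
    - [-2.7,3.4,5.5]
    - [-2.7,3.4,5.5]
  spin: [0,0,0,0,0]

```text
clock: 29.2
eef_pos: [0.4931, -0.2188, 0.1677]
tool_rot: [0.122, 0.993, 0.001, -0.003]
ft_force: [0.1, -1.1, -0.5]
grip_width: 0.0451
grasp_force: 61.6
```

```bash
python3 - <<'E'
from h import *
t=cam("side"); save(t,"side4",(260,60,420,210),5); o=get_obs(); print(o["eef_pos"],o["ft_force"])
p=cam("wrist"); o=get_obs(); held(p,o,(8,90,90),(28,255,255),.016)
E
```

```text
[ 0.49395456 -0.21940244  0.16921678] [ 0.47515326  0.09603497 -1.21923905]
held disc world 0.4927 -0.2201 r 0.0188 tool-frame offset mm [ 1.8 -0.6  0. ] [ 277  244   83   73 3900]
```

View pics/side4.png

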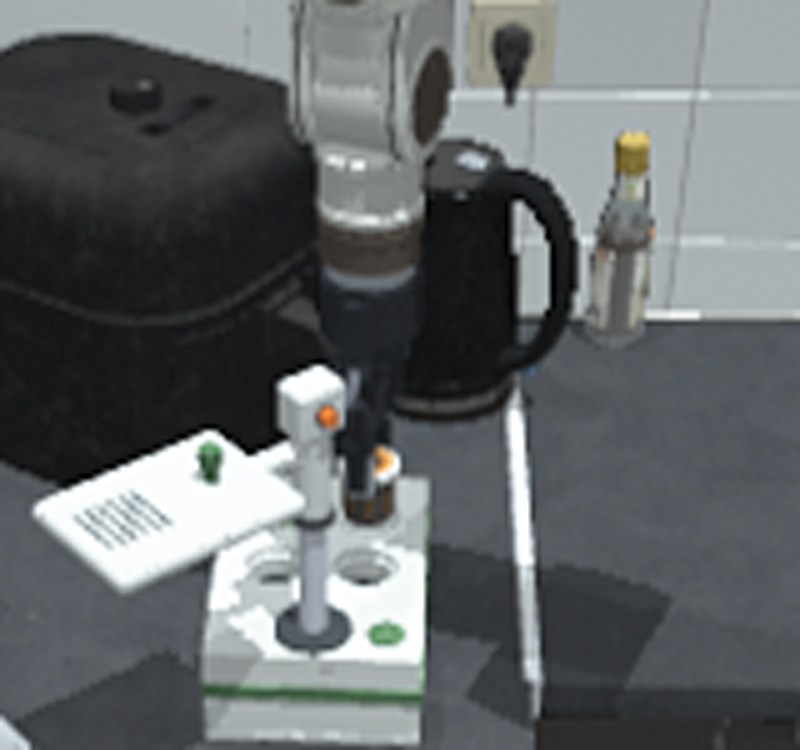

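The side crop shows the gripper over recess3 with pod3 at (370,480), and the wrist well clear of the lamp head at (310,400).

Request:
arm_command:
  slide:
    - [-0.1,0,2]
    - [-0.1,0,3.5]
    - [-0.1,0,4.5]
    - [-0.1,0,5.3]
    - [-0.1,0,6]
  spin: [0,0,0,0,0]

```text
clock: 29.92
eef_pos: [0.4955, -0.2207, 0.1101]
tool_rot: [0.122, 0.993, -0.0, 0.0]
ft_force: [0.7, 0.4, -0.7]
grip_width: 0.0453
grasp_force: 61.6
```

Request:
arm_command:
  slide:
    - [0,0,0.4]
    - [0,0,0.8]
    - [0,0,1.2]
    - [0,0,1.4]
    - [0,0,1.4]
  spin: [0,0,0,0,0]

```text
clock: 30.55
eef_pos: [0.4957, -0.2206, 0.0965]
tool_rot: [0.122, 0.993, 0.0, 0.0]
ft_force: [0.9, 0.2, -0.2]
grip_width: 0.0455
grasp_force: 61.6
```

Request:
arm_command:
  slide:
    - [0,0,0.1]
    - [0,0,0.1]
    - [0,0,0.1]
    - [0,0,-2]
    - [0,0,-6]
  spin: [0,0,0,0,0]
  jaw: 6.5

```text
clock: 31.18
eef_pos: [0.4938, -0.22, 0.1552]
tool_rot: [0.122, 0.993, 0.001, -0.002]
ft_force: [1.4, 0.3, 0.6]
grip_width: 0.0652
grasp_force: 0.0
```

Request:
arm_command:
  slide:
    - [0,0,0]
    - [0,0,0]
    - [0,0,0]
    - [0,0,1]
    - [0,0,2.5]
  spin: [0,0,0,0,0]
  jaw: 0

```text
clock: 31.8
eef_pos: [0.4952, -0.2205, 0.1301]
tool_rot: [0.122, 0.993, 0.0, -0.0]
ft_force: [-0.4, 0.3, -0.2]
grip_width: 0.0001
grasp_force: 0.0
```

Request:
arm_command:
  slide:
    - [0,0,1]
    - [0,0,2]
    - [0,0,3]
    - [0,0,4]
    - [0,0,4.7]
  spin: [0,0,0,0,0]

```text
clock: 32.42
eef_pos: [0.4953, -0.2227, 0.0852]
tool_rot: [0.123, 0.992, -0.002, 0.001]
ft_force: [-3.6, -4.0, 8.5]
grip_width: -0.0001
grasp_force: 4.1
```

Request:
arm_command:
  slide:
    - [0,0,0.05]
    - [0,0,0.05]
    - [0,0,0.05]
    - [0,0,0.05]
    - [0,0,0.05]
  spin: [0,0,0,0,0]

```text
clock: 33.05
eef_pos: [0.4953, -0.2226, 0.0851]
tool_rot: [0.123, 0.992, -0.002, 0.001]
ft_force: [-3.8, -2.3, 8.6]
grip_width: 0.0001
grasp_force: 3.8
```

Request:
arm_command:
  slide:
    - [0,0,-4]
    - [2,0,-9]
    - [5,-1,-15]
    - [7,-2,-20]
    - [8,-2,-25]
  spin: [0,0,0,0,0]

```text
clock: 33.67
eef_pos: [0.4118, -0.2208, 0.3359]
tool_rot: [0.123, 0.992, -0.0, 0.001]
ft_force: [0.1, -0.4, -0.9]
grip_width: 0.0001
grasp_force: 0.0
```

Request:
arm_command:
  slide:
    - [-1,-1,-3]
    - [-3,-1,-6]
    - [-6,-1,-8]
    - [-9,-1,-8]
    - [-9,-1,-8]
  spin: [0,0,0,0,0]

```text
clock: 34.3
eef_pos: [0.4995, -0.2525, 0.4117]
tool_rot: [0.122, 0.993, 0.0, -0.001]
ft_force: [-0.4, 0.1, -0.0]
grip_width: 0.0
grasp_force: 0.0
```

```bash
python3 - <<'E'
from h import *
np.set_printoptions(precision=4,suppress=True)
p=cam("wrist"); save(p,"wrist8"); C=cloud(p); o=get_obs(); print(o["clock"],o["eef_pos"])
for x,y in((.562,-.292),(.493,-.29),(.4947,-.2204)):
  m=(np.hypot(C[...,0]-x,C[...,1]-y)<.02); print(m.sum(),np.percentile(C[m][:,2],[10,50,90]) if m.sum() else None)
for n in("wrist","top","side"):
  q=p if n=="wrist" else cam(n); D=cloud(q)
  for z,lab in((.303,"head"),(.257,"hood")):
    m=(abs(D[...,2]-z)<.004)&(np.hypot(D[...,0]-(.526 if lab=="head" else .62),D[...,1]+(.133 if lab=="head" else .07))<(.045 if lab=="head" else .15))
    if m.sum()>5: r=cv2.minAreaRect(D[m][:,:2].astype(np.float32)*1000); print(n,lab,m.sum(),r,D[m].mean(0))
  for t in("lamp_head","lamp_knob","button_face"):
    for d in landmark_of(q,t)[:1]: print(n,t,np.round(d["centre"],1),round(d["confidence"],2),atz(q,d["centre"],{"lamp_head":.303,"lamp_knob":.274,"button_face":.283}[t])[0])
E
```

```text
34.35 [ 0.4983 -0.2522  0.4122]
503 [0.0844 0.0856 0.0867]
9860 [0.4645 0.4795 0.4925]
12227 [0.4615 0.4819 0.4958]
wrist head 1211 ((531.3594970703125, -137.29908752441406), (37.67170333862305, 27.456838607788086), 40.29356002807617) [ 0.5309 -0.1376  0.3007]
wrist hood 11846 ((600.390869140625, -79.4752197265625), (207.68536376953125, 107.72069549560547), 40.47435760498047) [ 0.619  -0.0609  0.2549]
wrist lamp_head [462.4 203.4] 0.71 [ 0.5308 -0.1376  0.303 ]
wrist lamp_knob [301.5 194. ] 0.7 [ 0.4983 -0.2684  0.274 ]
wrist button_face [469.1 175.3] 0.42 [ 0.5149 -0.1213  0.283 ]
top lamp_head [397.  192.7] 0.41 [ 0.5267 -0.1371  0.303 ]
top lamp_knob [428.8 241.3] 0.18 [ 0.3919 -0.2661  0.274 ]
side head 30 ((530.4000244140625, -130.7001495361328), (33.347900390625, 25.363039016723633), 42.02681350708008) [ 0.5303 -0.133   0.3005]
side hood 621 ((599.6348876953125, -73.23320007324219), (209.08290100097656, 107.642822265625), 40.19846725463867) [ 0.6215 -0.0535  0.2547]
side lamp_head [320.1 134.8] 0.55 [ 0.5375 -0.1385  0.303 ]
side lamp_knob [303.1 152.9] 0.68 [ 0.5912 -0.0707  0.274 ]
side button_face [330.9 172. ] 0.52 [0.4962 0.0454 0.283 ]
```

View pics/wrist8.png

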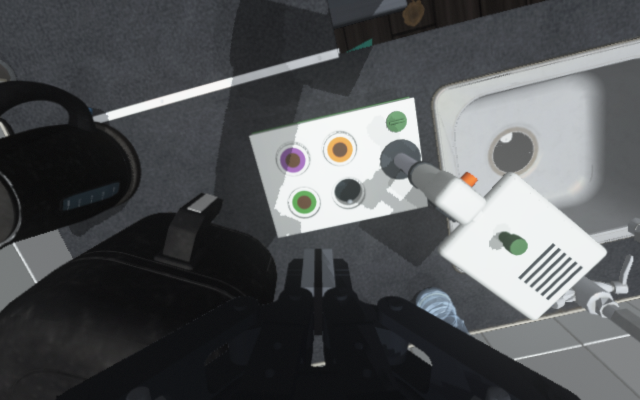

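All three pods sit flush: purple at (293,159), amber (340,149), green (304,202). Recess4 (349,192) is empty and there's no fourth pod. The lamp head is at (462,203) with the orange button at (468,179), and the head axis is 40.4° in world. Next I align over the head.

Request:
arm_command:
  slide:
    - [-0.1,2.5,0]
    - [-0.2,5,0]
    - [-0.3,8,0]
    - [-0.3,11,0]
    - [-0.3,12,0]
  spin: [-10,-20,-30,-40,-50]
  jaw: 6.8

```text
clock: 35.52
eef_pos: [0.53, -0.1348, 0.4139]
tool_rot: [-0.313, 0.95, 0.0, 0.0]
ft_force: [-0.3, -0.0, -0.0]
grip_width: 0.0681
grasp_force: 0.0
```

Request:
arm_command:
  slide:
    - [0,0,0]
    - [0,0,0]
    - [0,0,0]
    - [0,0,0]
    - [0,0,0]
  spin: [-4,-4.4,-4.4,-4.4,-4.4]

```text
clock: 36.15
eef_pos: [0.5297, -0.1367, 0.4138]
tool_rot: [-0.345, 0.939, -0.0, 0.0]
ft_force: [-0.5, 0.3, 0.5]
grip_width: 0.0681
grasp_force: 0.0
```

```bash
python3 - <<'E'
from h import *
np.set_printoptions(precision=4,suppress=True)
p=cam("wrist"); save(p,"wrist9"); C=cloud(p); o=get_obs(); print(o["clock"],o["eef_pos"],o["grip_width"])
m=(abs(C[...,2]-.302)<.004)&(np.hypot(C[...,0]-.531,C[...,1]+.137)<.03)
if m.sum()>5: print(m.sum(),cv2.minAreaRect(C[m][:,:2].astype(np.float32)*1000))
m=(abs(C[...,2]-.2555)<.004)&(C[...,0]>.53); 
if m.sum()>5: print(m.sum(),cv2.minAreaRect(C[m][:,:2].astype(np.float32)*1000))
plan(.5307,-.1365,.264,130.4)
E
```

```text
36.2 [ 0.5297 -0.1366  0.4138] 0.06781212111344968
1345 ((531.76171875, -137.13076782226562), (37.38026428222656, 27.81830406188965), 41.058284759521484)
12828 ((695.74658203125, -176.26373291015625), (425.155517578125, 414.6535339355469), 23.047508239746094)
at [ 0.5297 -0.1366  0.4138] phi 130.3 j6 -0.96 slide [-0.09 -0.06 14.98] spin -0.1
```

View pics/wrist9.png

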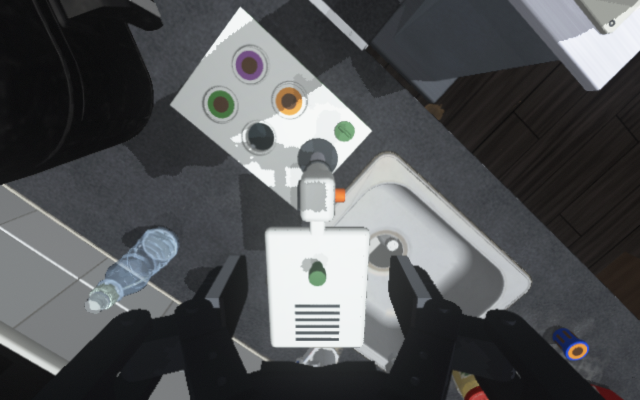

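The head is at (317,200) with its button at (340,196) to the right. The fingers straddle it symmetrically, so I descend and squeeze.

Request:
arm_command:
  slide:
    - [-0.1,-0.05,4]
    - [-0.1,-0.05,8]
    - [-0.1,-0.05,12]
    - [-0.1,-0.05,14.3]
    - [-0.1,-0.05,15]
  spin: [0,0,0,0,0]

```text
clock: 36.83
eef_pos: [0.5298, -0.136, 0.2621]
tool_rot: [-0.345, 0.939, 0.001, -0.001]
ft_force: [0.6, 0.7, -0.4]
grip_width: 0.0677
grasp_force: 0.0
```

Request:
arm_command:
  slide:
    - [0,0,0]
    - [0,0,0]
    - [0,0,0]
    - [0,0,0]
    - [0,0,0]
  spin: [0,0,0,0,0]
  jaw: 3

```text
clock: 37.45
eef_pos: [0.5311, -0.1361, 0.2644]
tool_rot: [-0.345, 0.939, -0.0, 0.001]
ft_force: [-1.8, 1.9, 3.3]
grip_width: 0.0343
grasp_force: 60.0
```

Request:
arm_command:
  slide:
    - [0,0,0]
    - [0,0,0]
    - [0,0,0]
    - [0,0,0]
    - [0,0,0]
  spin: [0,0,0,0,0]

```text
clock: 38.08
eef_pos: [0.5311, -0.1361, 0.2639]
tool_rot: [-0.345, 0.939, -0.0, 0.0]
ft_force: [0.0, 1.6, 2.8]
grip_width: 0.0344
grasp_force: 60.0
```

Request:
arm_command:
  slide:
    - [0,0,0.7]
    - [0,0,1.5]
    - [0,0,2.3]
    - [0,0,3.0]
    - [0,0,3.4]
  spin: [0,0,0,0,0]

```text
clock: 38.7
eef_pos: [0.531, -0.1361, 0.2295]
tool_rot: [-0.345, 0.939, 0.0, 0.0]
ft_force: [0.9, 1.6, 4.5]
grip_width: 0.0344
grasp_force: 60.2
```

Request:
arm_command:
  slide:
    - [0,0,0]
    - [0,0,0]
    - [0,0,0]
    - [0,0,0]
    - [0,0,0]
  spin: [0,0,0,0,0]
  jaw: 7

```text
clock: 39.33
eef_pos: [0.5309, -0.1364, 0.2299]
tool_rot: [-0.345, 0.939, -0.0, 0.0]
ft_force: [-0.0, -0.0, -0.2]
grip_width: 0.0701
grasp_force: 0.0
```

Request:
arm_command:
  slide:
    - [0,0,-3]
    - [0,0,-8]
    - [0,0,-12]
    - [0,0,-15]
    - [0,0,-15]
  spin: [0,0,0,0,0]

```text
clock: 39.95
eef_pos: [0.5318, -0.1365, 0.3827]
tool_rot: [-0.345, 0.939, -0.002, 0.002]
ft_force: [0.5, 0.0, 0.5]
grip_width: 0.0698
grasp_force: 0.0
```

```bash
python3 - <<'E'
from h import *
np.set_printoptions(precision=4,suppress=True)
p=cam("wrist"); C=cloud(p); o=get_obs(); print(o["clock"],o["eef_pos"],o["grip_width"])
m=(abs(C[...,2]-.27)<.02)&(np.hypot(C[...,0]-.531,C[...,1]+.137)<.013)
print(m.sum(),np.percentile(C[m][:,2],[5,25,50,75,95]),C[m].mean(0))
E
```

```text
40.0 [ 0.5313 -0.1364  0.3807] 0.06997311059953601
700 [0.2631 0.2639 0.2643 0.2648 0.2655] [ 0.5309 -0.1371  0.2643]
```

The sleeve is about 36 mm down. With shut fingers I'll push on the head's top until the catch stops it.

Request:
arm_command:
  slide:
    - [0,0,0]
    - [0,0,0]
    - [0,0,3]
    - [0,0,7]
    - [0,0,10]
  spin: [0,0,0,0,0]
  jaw: 0

```text
clock: 40.62
eef_pos: [0.5298, -0.1359, 0.2772]
tool_rot: [-0.345, 0.939, 0.001, -0.001]
ft_force: [0.3, -0.5, -0.6]
grip_width: 0.0001
grasp_force: 0.0
```

Request:
arm_command:
  slide:
    - [0,0,0.5]
    - [0,0,1]
    - [0,0,1.3]
    - [0,0,1.6]
    - [0,0,1.6]
  spin: [0,0,0,0,0]

```text
clock: 41.25
eef_pos: [0.5312, -0.1362, 0.2644]
tool_rot: [-0.345, 0.939, -0.0, 0.001]
ft_force: [1.2, 0.8, 1.6]
grip_width: 0.0002
grasp_force: 0.4
```

Request:
arm_command:
  slide:
    - [0,0,0.1]
    - [0,0,0.2]
    - [0,0,0.3]
    - [0,0,0.3]
    - [0,0,0.3]
  spin: [0,0,0,0,0]

```text
clock: 41.88
eef_pos: [0.5311, -0.1362, 0.261]
tool_rot: [-0.345, 0.939, -0.0, 0.0]
ft_force: [1.7, -0.6, 4.4]
grip_width: 0.0004
grasp_force: 2.0
```

Request:
arm_command:
  slide:
    - [0,0,0.1]
    - [0,0,0.2]
    - [0,0,0.2]
    - [0,0,0.2]
    - [0,0,0.2]
  spin: [0,0,0,0,0]

```text
clock: 42.5
eef_pos: [0.5312, -0.1363, 0.2606]
tool_rot: [-0.345, 0.939, -0.001, 0.001]
ft_force: [-1.6, -0.0, 10.3]
grip_width: 0.0003
grasp_force: 5.2
```

The stop is reached: 2 mm more of command gave only 0.4 mm of motion and 10 N. The catch is therefore in the next hole, about 42 mm down. Next I lift, move over the green knob and check.

Request:
arm_command:
  slide:
    - [0,0,-3]
    - [0,0,-5]
    - [-3,0,-5]
    - [-7,0,-5]
    - [-8.5,0,-5]
  spin: [0,0,0,0,0]
  jaw: 3.4

```text
clock: 43.12
eef_pos: [0.596, -0.0798, 0.3071]
tool_rot: [-0.346, 0.938, 0.001, -0.001]
ft_force: [-0.7, -0.5, -0.3]
grip_width: 0.0342
grasp_force: 0.0
```

```bash
python3 - <<'E'
from h import *
np.set_printoptions(precision=4,suppress=True)
p=cam("wrist"); C=cloud(p); save(p,"wrist10"); o=get_obs(); print(o["clock"],o["eef_pos"],o["grip_width"])
m=(C[...,2]>.222)&(C[...,2]<.25)&(np.hypot(C[...,0]-.5964,C[...,1]+.0821)<.03)
print(m.sum(),C[m].mean(0) if m.sum() else None)
h=(C[...,2]>.2)&(C[...,2]<.222)&(np.hypot(C[...,0]-.5964,C[...,1]+.0821)<.12); print("hood",np.median(C[h][:,2]),cv2.minAreaRect(C[h][:,:2].astype(np.float32)*1000))
k=(abs(C[...,2]-.2625)<.006)&(np.hypot(C[...,0]-.531,C[...,1]+.137)<.03); print("head",k.sum(),C[k].mean(0))
q=cam("side")
for t in("lamp_knob",):
  for c in(p,q):
    for d in landmark_of(c,t)[:1]: print(t,np.round(d["centre"],1),round(d["confidence"],2),atz(c,d["centre"],.232)[0])
g=cv2.inRange(cv2.cvtColor(p["pixels"],cv2.COLOR_RGB2HSV),(45,60,30),(85,255,200)); n,l,s,c=cv2.connectedComponentsWithStats(g)
for i in np.argsort(-s[1:,4])[:4]+1: print("green",c[i],s[i,4],atz(p,c[i],.238)[0])
E
```

```text
43.175 [ 0.5967 -0.079   0.3069] 0.03426230082213478
573 [ 0.5954 -0.0829  0.2401]
hood 0.2143431932548543 ((614.4113159179688, -67.05487823486328), (171.14059448242188, 110.50830078125), 39.858116149902344)
head 3434 [ 0.5312 -0.137   0.2597]
lamp_knob [314.7 212.9] 0.85 [ 0.5963 -0.083   0.232 ]
lamp_knob [303.5 163. ] 0.57 [ 0.5918 -0.0727  0.232 ]
green [182.6083  17.5655] 702 [ 0.5519 -0.2232  0.238 ]
green [353.5567  56.4084] 573 [ 0.5023 -0.1315  0.238 ]
green [313.5845 217.831 ] 142 [ 0.598  -0.0825  0.238 ]
green [322.125 223.625] 16 [ 0.5974 -0.0751  0.238 ]
```

Request:
arm_command:
  slide:
    - [0.2,-0.3,3]
    - [0.2,-0.3,6]
    - [0.2,-0.3,7.5]
    - [0.2,-0.3,8.4]
    - [0.2,-0.3,8.4]
  spin: [0,0,0,0,0]

```text
clock: 43.95
eef_pos: [0.5958, -0.085, 0.225]
tool_rot: [-0.345, 0.939, -0.0, -0.0]
ft_force: [-0.3, -0.1, 0.2]
grip_width: 0.034
grasp_force: 0.0
```

Request:
arm_command:
  slide:
    - [0.02,-0.59,0]
    - [0.08,-1.18,0]
    - [0.19,-1.77,0]
    - [0.33,-2.34,0]
    - [0.51,-2.91,0]
  spin: [4,8,12,16,20]

```text
clock: 44.58
eef_pos: [0.6112, -0.1101, 0.2261]
tool_rot: [-0.176, 0.984, -0.0, 0.001]
ft_force: [-2.0, 1.1, 0.3]
grip_width: 0.0341
grasp_force: 0.6
```

Request:
arm_command:
  slide:
    - [0.08,-1.18,0]
    - [0.33,-2.34,0]
    - [0.73,-3.46,0]
    - [1.29,-4.5,0]
    - [1.99,-5.46,0]
  spin: [8,16,24,32,40]

```text
clock: 45.2
eef_pos: [0.6117, -0.1681, 0.2261]
tool_rot: [0.172, 0.985, 0.0, 0.001]
ft_force: [-0.4, 2.1, 0.4]
grip_width: 0.0338
grasp_force: 0.7
```

Request:
arm_command:
  slide:
    - [0.08,-1.18,0]
    - [0.33,-2.34,0]
    - [0.73,-3.46,0]
    - [1.29,-4.5,0]
    - [1.99,-5.46,0]
  spin: [8,16,24,32,40]

```text
clock: 45.82
eef_pos: [0.5749, -0.2129, 0.2262]
tool_rot: [0.499, 0.867, 0.001, 0.001]
ft_force: [0.9, 1.4, 0.5]
grip_width: 0.0338
grasp_force: 0.7
```

```bash
python3 - <<'E'
from h import *
o=get_obs(); d=o["eef_pos"][:2]-np.array([.5317,-.1372]); print(o["eef_pos"],o["ft_force"],"r",np.hypot(*d),"ang",np.degrees(np.arctan2(d[1],d[0])),o["joint_pos"][5]); plan(0,0,0)
p=cam("wrist"); save(p,"wrist11"); q=cam("side"); save(q,"side5",(260,60,420,210),5)
E
```

```text
[ 0.57488262 -0.21291839  0.2262353 ] [0.86866575 1.43721586 0.47097445] r 0.08716658295532426 ang -60.303648620295476 0.6893939408045328
at [ 0.5749 -0.2129  0.2262] phi 30.1 j6 0.69 slide [ 47.3  -39.08  22.47] spin 0
```

View pics/side5.png

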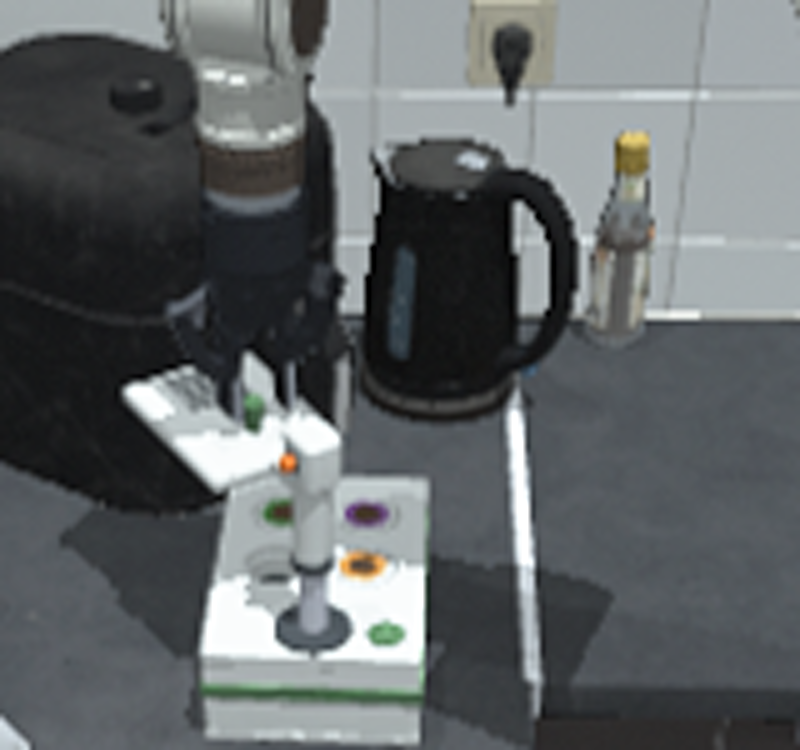

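The hood (200,410) follows the knob round past the window side, at about -60°. The pods stay flush.

Request:
arm_command:
  slide:
    - [0.08,-1.18,0]
    - [0.33,-2.34,0]
    - [0.73,-3.46,0]
    - [1.0,-4.0,0]
    - [1.29,-4.5,0]
  spin: [8,16,24,28,32]

```text
clock: 46.55
eef_pos: [0.53, -0.2246, 0.226]
tool_rot: [0.717, 0.697, 0.001, 0.001]
ft_force: [0.6, 0.4, 0.0]
grip_width: 0.0336
grasp_force: 0.6
```

Request:
arm_command:
  slide:
    - [0,-0.3,0]
    - [0.04,-0.6,0]
    - [0.04,-0.75,0]
    - [0.04,-0.75,0]
    - [0.04,-0.75,0]
  spin: [2,4,4,4,4]

```text
clock: 47.18
eef_pos: [0.5214, -0.2241, 0.2247]
tool_rot: [0.741, 0.672, -0.0, -0.0]
ft_force: [1.0, -0.1, -0.3]
grip_width: 0.0341
grasp_force: 0.4
```

Request:
arm_command:
  slide:
    - [0,-0.2,0]
    - [0,-0.4,0]
    - [0,-0.5,0]
    - [0,-0.5,0]
    - [0,-0.5,0]
  spin: [0,0,0,0,0]

```text
clock: 47.8
eef_pos: [0.5202, -0.2239, 0.2251]
tool_rot: [0.741, 0.672, 0.003, 0.003]
ft_force: [11.7, -1.6, -4.6]
grip_width: 0.0343
grasp_force: 5.6
```

Stop reached at 12 N. I'll back off the push, lift clear and verify.

Request:
arm_command:
  slide:
    - [0,0.5,0]
    - [0,0.9,0]
    - [0,0.9,-1]
    - [0,0.9,-4]
    - [0,0.9,-9]
  spin: [0,0,0,0,0]

```text
clock: 48.42
eef_pos: [0.5239, -0.224, 0.3145]
tool_rot: [0.741, 0.672, -0.001, -0.002]
ft_force: [0.8, -0.3, 1.0]
grip_width: 0.0341
grasp_force: 0.0
```

Request:
arm_command:
  slide:
    - [0,0,-3]
    - [0,0,-7]
    - [0,0,-10]
    - [0,0,-10]
    - [0,0,-10]
  spin: [0,0,0,0,0]

```text
clock: 49.05
eef_pos: [0.525, -0.2244, 0.4143]
tool_rot: [0.741, 0.672, -0.0, -0.0]
ft_force: [-0.7, -0.5, -0.9]
grip_width: 0.034
grasp_force: 0.0
```

```bash
python3 - <<'E'
from h import *
np.set_printoptions(precision=4,suppress=True)
p=cam("wrist"); C=cloud(p); o=get_obs(); print(o["clock"],o["eef_pos"],o["ft_force"])
h=(C[...,2]>.206)&(C[...,2]<.221)&(np.hypot(C[...,0]-.529,C[...,1]+.25)<.12); print("hood",np.median(C[h][:,2]),cv2.minAreaRect(C[h][:,:2].astype(np.float32)*1000))
k=(abs(C[...,2]-.2625)<.008)&(np.hypot(C[...,0]-.531,C[...,1]+.137)<.03); print("head",k.sum(),C[k].mean(0) if k.sum() else 0)
q=cam("side"); S=cloud(q); save(q,"side6",(260,60,420,210),5)
for c in(p,q):
  for d in landmark_of(c,"lamp_knob")[:1]: print(np.round(d["centre"],1),round(d["confidence"],2),atz(c,d["centre"],.232)[0])
E
```

```text
49.1 [ 0.5249 -0.2243  0.4137] [-0.4127 -0.2408 -0.6546]
hood 0.21463678562498484 ((528.9630737304688, -244.68081665039062), (173.2010498046875, 110.25113677978516), 88.82511901855469)
head 1531 [ 0.5315 -0.1365  0.2596]
[320.2 173.4] 0.96 [ 0.528 -0.219  0.232]
[323.2 139.8] 0.91 [ 0.5309 -0.2224  0.232 ]
```

View pics/side6.png

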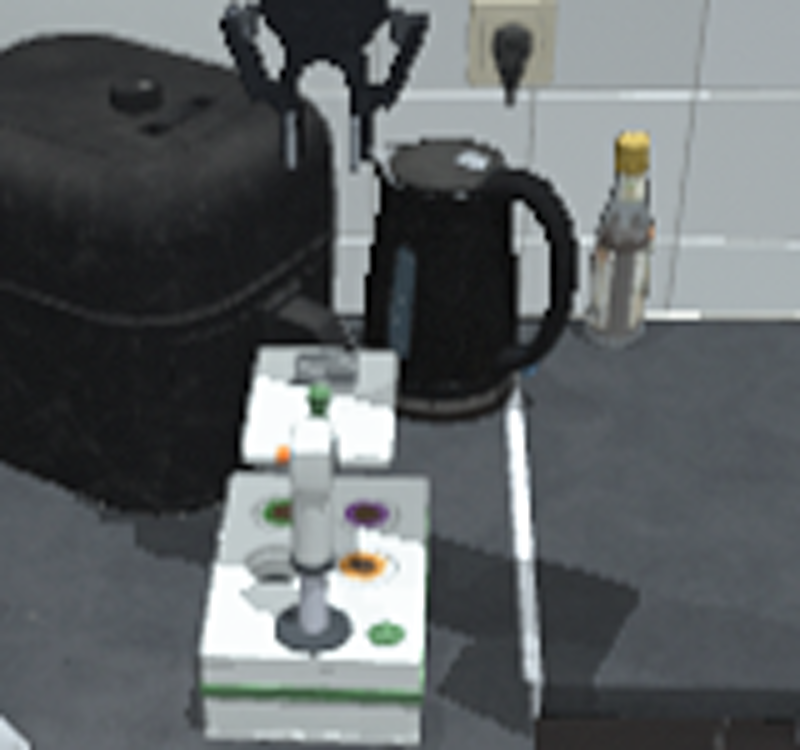

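The hood (320,400) is at its stop over the pods: its axis is 88.8° against 88.7° for the planter. The sleeve reads about 41 mm down, the three pods are flush, and the gripper is clear.

```bash
python3 -c "
from workcell import *
print(job_done())"
```

```text
the job is handed in; nothing more can be done
None
```

I handed the job in, but it gave no verdict. pod1, pod2 and pod3 are flush in recesses 2, 1 and 3 (pod4 wasn't there), the lamp is one hole down with the catch holding, and the hood is at its stop over the pods.

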